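# Lock the quarter-turn plug of a water filter

## Robot

A 7-joint arm with a two-finger parallel gripper is mounted at the origin on a cart in front of the work surface, level with it; the furniture and walls round the work are solid. World frame = base frame: x ahead of the robot, y to its left, z up, the work surface at z = 0. Lengths are in mm, angles in rad, forces in N, time in s.
With the tool pointing down it reaches from about 400 to 900 mm from the base axis. Payload 5.6 kg.
Tool frame: the origin (TCP) lies at the very end of the fingers, on their centre line; the grasp point (between the pads) lies 19 mm behind it; z points along the fingers, y is the direction in which the jaws open and shut (so a half turn about z gives the same grasp; the last joint's range is limited). The gripper opens to 92 mm and grips with 3 to 60 N. Pads are 20 mm wide; open, the fingers measure 128 mm over their backs; the gripper's body (75 mm by 189 mm) begins 69 mm behind the grasp point.
Start: joints at [1.08, 0.468, -0.012, 1.603, 0.006, 1.071, -0.056], TCP at [281.4, -585.938, 187.292] pointing down, gripper open.
Joint ranges: [-2.53, 2.53], [-0.31, 2.02], [-1.57, 1.55], [0.28, 2.44], [-1.29, 4.43], [0.15, 1.84], [-2.92, 2.92]. Speed limits (rad/s): [2.57, 2.57, 3.14, 3.14, 3.14, 3.14, 3.14].

## Interface

Orientations are given as a 3x3 rotation matrix whose columns are the frame's x, y, z axes.
In Python, from station import sense, read_camera, finish_job gives the robot as it stands.
- The arm moves only by the tool send_rows, never from a script. Its argument "steps" is text: rows parted by semicolons, each of 7 numbers parted by spaces: the shift along the world's x, y, z in m, then the turn, a rotation vector about the world's x, y, z in degrees, then the gripper's target within -1 to 1 (shut at 1, half-way at 0, fully open at -1). In form: x y z wx wy wz gripper; .... A call has 1 to 20 rows; each row is the pose to reach, as a shift and turn from the pose measured when the call began; what a row does not reach only later rows make up. A row lasts 1/10 s, in which the tool goes at most 50 mm and 8.59 degrees, less where a joint would pass 70% of its speed; a pose out of reach is approached as far as the arm can. A call with a gripper value outside its range is refused whole. The fingers move at their own pace and stop on an object; "force" is the grip in N (left out, the last holds). Time passes only in rows, so rows that repeat a pose let the fingers close. It gives the time, the measured TCP pose, the force and the opening at its end, in the units of the state.
- sense(): the state, without advancing time (a new reading comes with each control period).
- read_camera(name): name is "side" or "top"; returns a dict with "pixels" (420x560x3 uint8, blue, green, red), "fx", "fy", "cx", "cy" (pixels), "rvec" (rotation vector, rad) and "tvec" (3), from world to camera coordinates, as OpenCV has them. Camera axes: x right, y down, z forward; pixel columns grow to the right and rows downward; lengths in mm; the calibration is good to about 2 mm. A picture is of the moment at which its call begins. There is no depth.
- finish_job(): hands the job in, once; it reports no verdict.
The state is a dict: "time_s": time; "joints": joint angles; "dq": joint speeds; "joint_efforts": joint torques, N m; "eef_pos": TCP position; "orientation": TCP orientation; "wrist_force": force on the tool from outside, world axes, zero at the start; "moment": the same for the moment, N m; "grip_width": finger opening in mm.
Only numpy, scipy, OpenCV 4.12 (cv2) and the standard library are available. Lean on these libraries where they do the work, as an engineer would, in place of code of your own. Each camera call takes 0.05 s, during which the arm holds its last target.

## Task

Close the service opening of the white water-filter unit: put the blue wing-handled plug into the keyed hole in its grey cover, press it down against the spring and turn it a quarter turn clockwise (seen from above) until its cross-bar catches, with the handle pointing to the green dots, then let go. Work gently: do not force the plug against the unit (stay under about 35 N), and leave the jars, mill, shaker and flask standing around it alone.

Things in the scene. Friction and masses are not known exactly. Their poses are not given: they have to be found in the camera images.
- plug_center (a point): Loose quarter-turn plug, about 0.12 kg, 80 mm tall, upright on its foot. Point on its axis half-way up, 40 mm above the foot. z up; x along the wing handle and the cross-bar (half a turn makes no difference). Blue round flange of diameter 60 mm, 42 to 48 mm above the foot; on it the blue wing handle, 50 mm long (x), 14 mm thick (y), 48 to 80 mm above the foot, white line on top.
- plug_foot (a point): Centre of the plug's foot, same axes. White round shank of diameter 34 mm from the foot up to the flange, its lowest 8 mm tapering to diameter 26 mm at the foot. Through it, 6 to 13 mm above the foot, a cross-bar 50 mm long (x) and 14 mm wide (y).
- keyhole (a point): Centre of the keyed hole in the upper face of the grey cover, 85 mm above the worktop. z up; x along the slot (two white bars on the cover). The hole is round, diameter 37 mm, with a slot 53 mm long (x) and 17 mm wide (y) across it for the plug's cross-bar. The plug enters upright with its x along the slot; locked, its x lies along this y (two green dots), 5 degrees of play either way.
- spring (a point): Point on the hole's axis 26.5 mm below the cover's face where on average the plug's foot meets a spring plunger: 2 N at first touch, 2.5 N more per mm, solid after 6.8 mm (19 N). Plunger and catches sit on a hidden latch ring whose true depth differs by up to 7 mm up or down from unit to unit: it can only be felt, this point does not show it.
- unit: Fixed white water-filter unit, 170 x 170 mm, 85 mm high with its grey cover; origin under its centre, below the keyhole; the slot lies 45 degrees (about +z) from its x. Inside: pressed 4.5 mm past the plunger's touch (13 N) the cross-bar passes under the catch; a steady push of 14 to 17 N is right. With less it hits the catch short of the quarter turn.
- dot (a point): One of the two green dots on the cover, 36 mm from the hole's centre (on -y of the keyhole). Turning is clockwise seen from above (negative about z); the other way is blocked. A solid stop ends the quarter turn. Let go there: the spring lifts the plug into the catch, its foot then 28 mm (give or take 7) below the cover's face.
- flask: Yellow steel travel flask, 86 mm across, 170 mm tall; origin at the centre of its underside. Bystander.
- red_jar: Spice jar with a red cap, 44 mm across, 106 mm tall; origin at the centre of its underside. Bystander.
- green_jar: Spice jar with a green cap, 41 mm across, 108 mm tall; origin at the centre of its underside. Bystander.
- mill: Wooden salt mill, 58 mm across, 170 mm tall; origin at the centre of its underside. Bystander.
- shaker: Salt shaker with a grey top, 44 mm across, 90 mm tall; origin at the centre of its underside. Bystander.

How it is judged (in metres and radians):
On the way:
1. the plug stands in the keyed hole, cross-bar along the slot and its foot at least 17 mm below the cover's face (horizontal distance between plug_center and keyhole below 0.005 m and z of plug_center in the frame of keyhole below 0.023 m and angle between the x axis of plug_center and the x axis of keyhole, either way round below 0.15 rad), for 0.1 s.
At the end, for the whole second after the job is handed in: The plug is caught in the keyhole: axis within 5 mm of the hole's centre and within 0.1 rad of vertical, its foot 20 to 36 mm below the cover's face (lifted into the catch by the spring, wherever the latch ring sits), its handle within 0.1 rad of the direction of the green dots, at rest (horizontal distance between plug_center and keyhole below 0.005 m and z of plug_center in the frame of keyhole between 0.004 and 0.02 m and angle between the x axis of plug_center and the y axis of keyhole, either way round below 0.1 rad and angle between plug_center's own z axis and vertical below 0.1 rad and linear speed of plug below 0.01 m/s); the robot touches nothing.
It fails at once if plug and unit press on each other with more than 35 N (contact force between plug and unit above 35 N).
It fails at once if a bystander is moved by more than 30 mm (distance of any of flask, red_jar, green_jar, mill, shaker from where it was at the start of the episode above 0.03 m).
It also fails if it takes over 67 s, if anything falls off the work surface, if the arm or the gripper's body presses on something with over 40 N, if the wrist force passes 120 N, or if a joint passes its speed limit or range.

## Working session

There is one attempt and no reset: what is moved stays moved. The work goes in short steps, Python scripts to look and compute and a tool call to move; the robot and the scene stay as the last step left them, time stands still between calls to the robot, and variables do not carry over. Pictures are saved under pics/ and viewed, and the job is handed in when it is done.

Besides the shell and the picture viewer there is one more tool, called after ">>>" as a command line: name --argument value ..., lists and objects as JSON in quotes. send_rows: Moves the arm, as the interface text tells. Its arguments: {"type":"object","properties":{"steps":{"type":"string"},"force":{"type":"number"}},"required":["steps"]}

```bash
mkdir -p pics
python3 - <<'E'
from station import sense, read_camera
import cv2,pickle
s=sense();print(s)
for n in("side","top"):
    c=read_camera(n);pickle.dump(c,open(n+'.pkl','wb'));cv2.imwrite(f'pics/{n}0.png',c['pixels']);print(n,c['fx'],c['cx'],c['rvec'],c['tvec'])
E
```

```text
{'time_s': 0.0, 'joints': array([ 1.07999171,  0.46835151, -0.01159585,  1.60361444,  0.00598856,
        1.07142788, -0.05629892]), 'dq': array([-9.70460522e-04,  5.76032008e-05,  2.45362243e-04,  6.10769805e-04,
       -2.00818941e-03,  6.54237866e-06, -1.16722269e-03]), 'joint_efforts': array([-4.39870737e-04, -5.20573282e+01, -1.27515735e-02, -2.43747640e+01,
       -5.66370750e-02,  1.72893255e-02,  1.75924129e-04]), 'eef_pos': array([ 281.09859733, -585.36828961,  186.36085493]), 'orientation': array([[ 9.01432110e-01,  4.32919618e-01, -8.68713610e-04],
       [ 4.32920474e-01, -9.01430805e-01,  1.53834842e-03],
       [-1.17104000e-04, -1.76280057e-03, -9.99998439e-01]]), 'wrist_force': array([ 0.15861941, -0.51523244,  0.32300653]), 'moment': array([-0.01933951, -0.03711019, -0.05765067]), 'grip_width': 91.75358870997951}
side 546.0233993494176 276.8431334038597 [ 1.74129475 -2.10316356  0.60543925] [ 191.03071362  518.09086742 1169.98776556]
top 484.37342451396836 277.53741136927516 [ 1.92217637 -2.19514527  0.33205639] [ 169.40137426  562.48815755 1470.00581389]
```

View pics/side0.png

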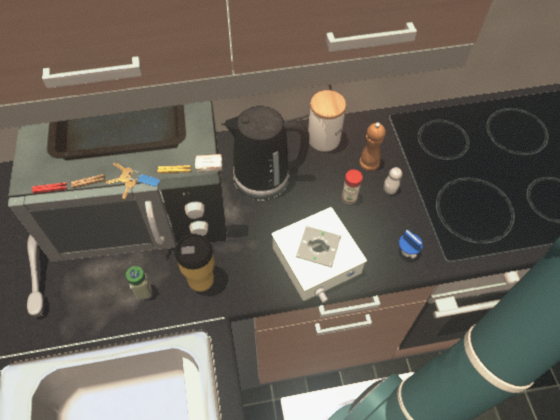

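View pics/top0.png

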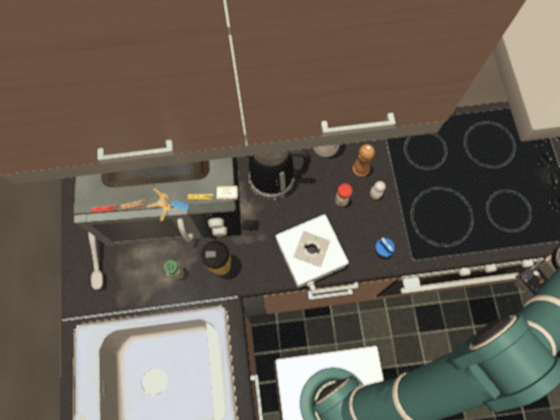

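The side view shows the unit at about (318,250) and the plug at (410,244). In the top view they are at (312,248) and (385,247). I'll enlarge both.

Run:
```python
import cv2,pickle,numpy as np
out=[]
for n,(x0,y0,w,h) in {"side":(265,200,180,110),"top":(265,190,180,110)}.items():
    im=pickle.load(open(n+'.pkl','rb'))['pixels'][y0:y0+h,x0:x0+w]
    im=cv2.resize(im,(w*4,int(h*2.7)//1*1) if 0 else None,fx=4,fy=4,interpolation=cv2.INTER_CUBIC) if 0 else cv2.resize(im,None,fx=4,fy=4,interpolation=cv2.INTER_CUBIC)
    cv2.imwrite(f'pics/{n}_z.png',im)
```

```text
(no output)
```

View pics/side_z.png

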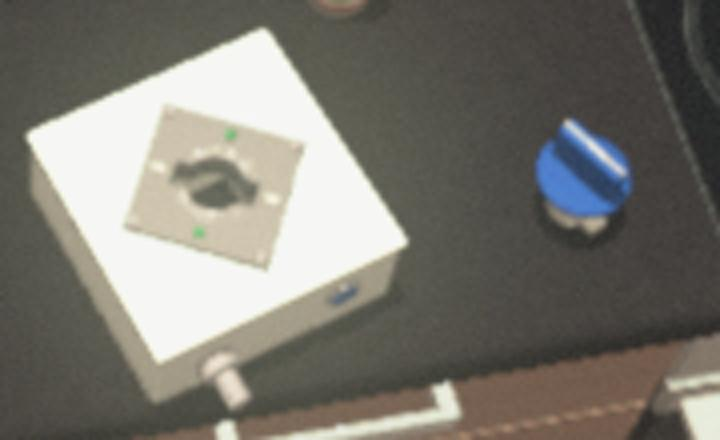

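View pics/top_z.png

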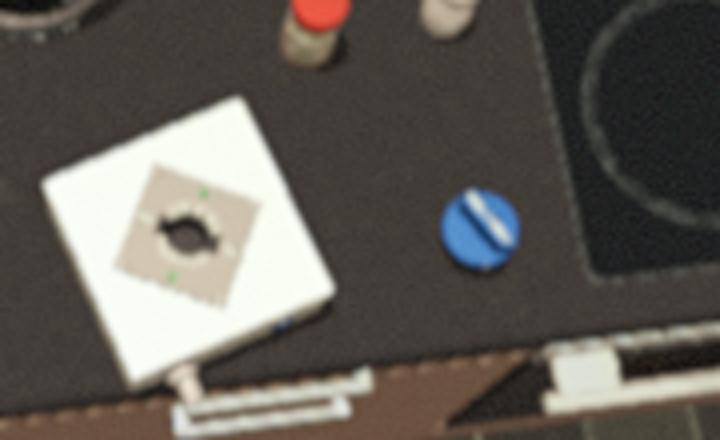

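```bash
cat > h.py <<'E'
import cv2,pickle,numpy as np
def ray(c,uv,z):
    R=cv2.Rodrigues(np.array(c['rvec'],float))[0];t=np.array(c['tvec'],float).ravel()
    uv=np.atleast_2d(uv).astype(float)
    d=np.c_[(uv[:,0]-c['cx'])/c['fx'],(uv[:,1]-c['cy'])/c['fy'],np.ones(len(uv))]@R
    o=-R.T@t
    return o+d*((z-o[2])/d[:,2])[:,None]
def proj(c,p):
    K=np.array([[c['fx'],0,c['cx']],[0,c['fy'],c['cy']],[0,0,1]],float)
    return cv2.projectPoints(np.atleast_2d(p).astype(float),np.array(c['rvec'],float),np.array(c['tvec'],float),K,None)[0][:,0]
E
python3 - <<'E'
from h import *
B={"side":dict(u=(265,200,105,110),p=(390,220,45,35)),"top":dict(u=(265,205,90,70),p=(370,230,30,32))}
for n in B:
    c=pickle.load(open(n+'.pkl','rb'));im=c['pixels'].astype(int)
    print(n)
    x,y,w,h=B[n]['u'];s=im[y:y+h,x:x+w];g=np.clip(s[...,1]-np.maximum(s[...,0],s[...,2]),0,None)
    g=g*(g>15);k,l,st,ce=cv2.connectedComponentsWithStats((g>0).astype(np.uint8))
    P=[]
    for i in range(1,k):
        m=(l==i)*g;yy,xx=np.nonzero(m);ww=m[yy,xx]
        if ww.sum()<60: continue
        uv=(np.average(xx,weights=ww)+x,np.average(yy,weights=ww)+y);q=ray(c,uv,85)[0];print('dot',uv,ww.sum(),q);P.append(q)
    if len(P)==2:
        d=P[0]-P[1];print('mid',(P[0]+P[1])/2,'len',np.linalg.norm(d),np.degrees(np.arctan2(d[1],d[0])))
    x,y,w,h=B[n]['p'];s=im[y:y+h,x:x+w]
    wl=((s[...,2]>150)).astype(np.uint8)  # white line
    bl=(s[...,0]-s[...,2]>40).astype(np.uint8)
    near=cv2.dilate(bl,np.ones((3,3)));
    k,l,st,ce=cv2.connectedComponentsWithStats(wl&near);print(st[1:],ce[1:])
    i=1+np.argmax(st[1:,4]);yy,xx=np.nonzero(l==i)
    q=ray(c,np.c_[xx+x,yy+y],80)[:,:2];m=q.mean(0);U,S,V=np.linalg.svd(q-m);print('line',m,'len',np.ptp((q-m)@V[0]),np.degrees(np.arctan2(V[0][1],V[0][0])))
    yy,xx=np.nonzero(bl|(l==i));print('blue bbox',xx.min()+x,xx.max()+x,yy.min()+y,yy.max()+y,'n',len(xx))
    cn=max(cv2.findContours((bl|(l==i).astype(np.uint8)),cv2.RETR_EXTERNAL,cv2.CHAIN_APPROX_NONE)[0],key=cv2.contourArea)[:,0]+[x,y]
    q=ray(c,cn,46)[:,:2];(cx,cy),r=cv2.minEnclosingCircle(q.astype(np.float32));print('encl circle z46',cx,cy,r)
E
```

```text
side
dot (np.float64(322.1344827586207), np.float64(233.1206896551724)) 290 [497.94845278 -15.04865769  85.        ]
dot (np.float64(314.1952861952862), np.float64(257.73400673400675)) 297 [434.99293497  19.64408952  85.        ]
mid [466.47069387   2.29771592  85.        ] len 71.88173573164885 -28.85773607950212
[[16 10 15 14 38]] [[23.10526316 16.39473684]]
line [ 449.75542222 -236.57203531] len 47.54947539750987 -150.7471416907994
blue bbox 399 422 230 253 n 418
encl circle z46 453.1748046875 -238.6845245361328 34.726741790771484
top
dot (np.float64(315.3484848484849), np.float64(237.74242424242425)) 66 [499.68145816 -16.87533155  85.        ]
dot (np.float64(307.55434782608694), np.float64(258.52173913043475)) 92 [436.27184244  17.74680933  85.        ]
mid [4.67976650e+02 4.35738888e-01 8.50000000e+01] len 72.24591341424578 -28.63488182610909
[[12  8 10 12 35]] [[16.48571429 13.51428571]]
line [ 452.33156881 -238.10389497] len 44.48233318114016 -150.56168560214977
blue bbox 375 394 238 256 n 305
encl circle z46 449.7633972167969 -238.8058624267578 32.541404724121094
```

Run:
```python
from h import *
S=pickle.load(open('side.pkl','rb'));T=pickle.load(open('top.pkl','rb'))
for n,u,v,z in [('mill',(376,130),(368,150),165),('red',(354,178),(345,189),106),('shaker',(396,173),(379,184),88),('flask',(196,250),(215,252),165)]:
    print(n,ray(S,u,z).round(),ray(T,v,z).round())
print(ray(S,[(366,260)],85))
```

```text
mill [[ 731. -209.  165.]] [[ 742. -219.  165.]]
red [[ 632. -130.  106.]] [[ 643. -135.  106.]]
shaker [[ 639. -250.   88.]] [[ 652. -252.   88.]]
flask [[465. 293. 165.]] [[475. 295. 165.]]
[[ 405.89207789 -101.93600601   85.        ]]
```

>>> send_rows --steps "0.17 0.348 -0.03 0 0 3.6 -0.2;0.17 0.348 -0.03 0 0 3.6 -0.2;0.17 0.348 -0.03 0 0 3.6 -0.2;0.17 0.348 -0.03 0 0 3.6 -0.2;0.17 0.348 -0.03 0 0 3.6 -0.2;0.17 0.348 -0.03 0 0 3.6 -0.2;0.17 0.348 -0.03 0 0 3.6 -0.2;0.17 0.348 -0.03 0 0 3.6 -0.2;0.17 0.348 -0.03 0 0 3.6 -0.2;0.17 0.348 -0.03 0 0 3.6 -0.2;0.17 0.348 -0.03 0 0 3.6 -0.2;0.17 0.348 -0.03 0 0 3.6 -0.2" --force 20

```text
time_s: 1.3
eef_pos: [450.3, -239.1, 156.4]
orientation: [[0.874, 0.486, -0.001], [0.486, -0.874, 0.001], [-0.001, -0.001, -1.0]]
wrist_force: [-0.9, 0.2, -0.4]
grip_width: 55.1
```

>>> send_rows --steps "0.0007 0.0018 -0.05 0 0 0 -0.2;0.0007 0.0018 -0.08 0 0 0 -0.2;0.0007 0.0018 -0.095 0 0 0 -0.2;0.0007 0.0018 -0.103 0 0 0 -0.2;0.0007 0.0018 -0.103 0 0 0 -0.2;0.0007 0.0018 -0.103 0 0 0 -0.2"

```text
time_s: 1.9
eef_pos: [451.5, -238.0, 54.1]
orientation: [[0.874, 0.485, -0.0], [0.485, -0.874, 0.0], [-0.0, -0.0, -1.0]]
wrist_force: [-0.3, -0.0, 0.2]
grip_width: 54.9
```

```bash
cat > snap.py <<'E'
import sys
from h import *
from station import *
t=sys.argv[1];x,y,w,h,f=map(int,sys.argv[3:8]);n=sys.argv[2]
c=read_camera(n);pickle.dump(c,open(f'{n}_{t}.pkl','wb'))
cv2.imwrite(f'pics/{n}_{t}.png',cv2.resize(c['pixels'][y:y+h,x:x+w],None,fx=f,fy=f,interpolation=cv2.INTER_CUBIC))
s=sense();print(s['time_s'],s['eef_pos'].round(2),s['wrist_force'].round(2),s['moment'].round(3),s['grip_width'].round(2),np.degrees(np.arctan2(s['orientation'][1,0],s['orientation'][0,0])).round(2))
E
python3 snap.py a side 340 150 150 140 4
```

```text
Traceback (most recent call last):
  File "snap.py", line 7, in <module>
    s=sense();print(s['time_s'],s['eef_pos'].round(2),s['wrist_force'].round(2),s['moment'].round(3),s['grip_width'].round(2),np.degrees(np.arctan2(s['orientation'][1,0],s['orientation'][0,0])).round(2))
                                                                                                     ^^^^^^^^^^^^^^^^^^^^^
AttributeError: 'float' object has no attribute 'round'
```

View pics/side_a.png

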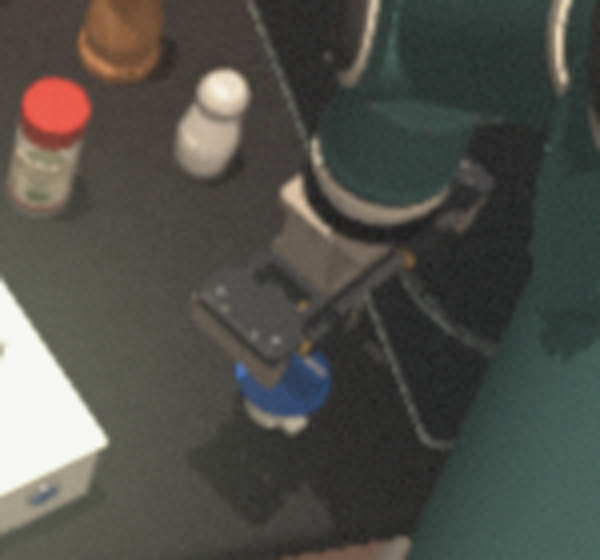

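The open fingers straddle the handle around (410,243) in side pixels, with their tips above the flange. I'll close now.

>>> send_rows --steps "0 0 0 0 0 0 1;0 0 0 0 0 0 1;0 0 0 0 0 0 1;0 0 0 0 0 0 1;0 0 0 0 0 0 1;0 0 0 0 0 0 1;0 0 0 0 0 0 1;0 0 0 0 0 0 1" --force 50

```text
time_s: 2.75
eef_pos: [451.7, -238.0, 54.4]
orientation: [[0.874, 0.486, 0.0], [0.486, -0.874, 0.0], [0.0, 0.0, -1.0]]
wrist_force: [-1.1, 0.5, 0.5]
grip_width: -0.0
```

```bash
sed -i "s/s\['grip_width'\].round(2)/s['grip_width']/" snap.py; python3 snap.py b side 340 150 150 140 4
```

```text
2.8 [ 451.75 -237.99   54.33] [-0.44 -0.32  0.36] [-0.056 -0.002  0.061] 0.17210090332061828 29.05
```

View pics/side_b.png

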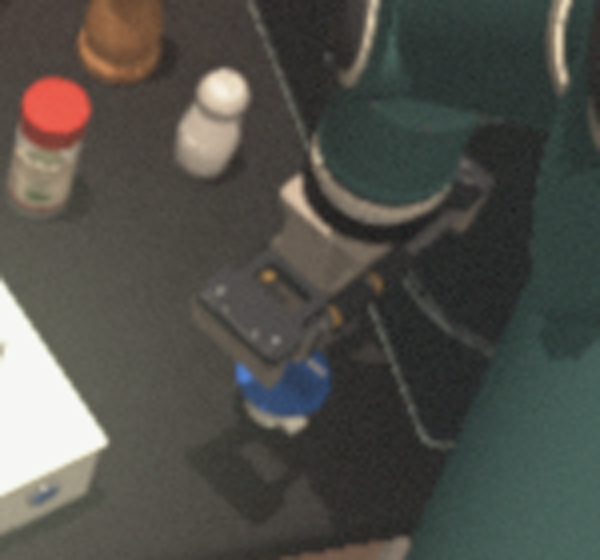

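```bash
python3 snap.py b top 320 180 150 120 5
```

```text
2.85 [ 451.72 -237.97   54.33] [ 0.37 -0.15  0.69] [-0.033 -0.023  0.03 ] 0.5228766421487082 29.05
```

View pics/top_b.png

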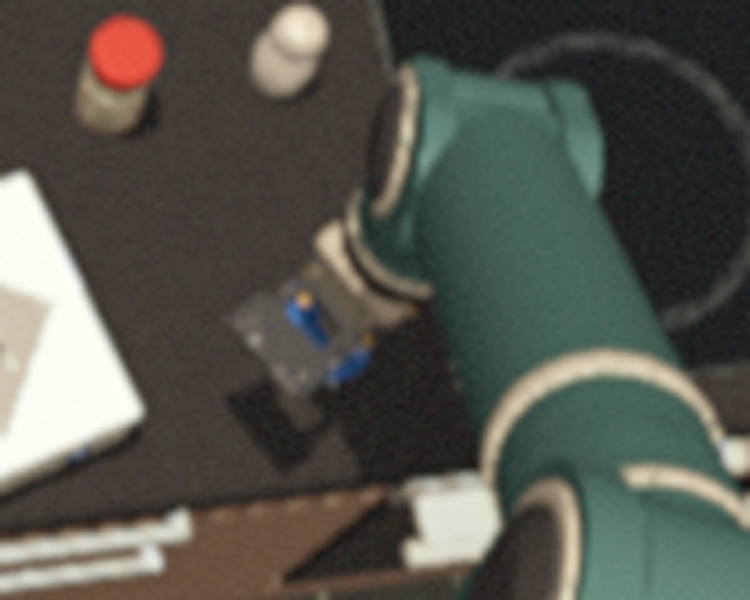

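Run:
```python
from h import *
from station import *
s=sense();print(s)
p=s['eef_pos'];R=s['orientation']
for n,(x,y,w,h,f) in {'side':(340,150,150,140,4),'top':(320,180,150,120,5)}.items():
    c=pickle.load(open(n+'_b.pkl','rb'));im=cv2.resize(c['pixels'][y:y+h,x:x+w],None,fx=f,fy=f,interpolation=cv2.INTER_CUBIC)
    def pt(q):return tuple(int(v) for v in ((proj(c,q)[0]-[x,y]+.5)*f))
    for k in (0,19,88):
        for yy in(-30,0,30): cv2.circle(im,pt(p+R@[0,yy,-k]),4,[(0,0,255),(0,255,255),(255,0,255)][yy//30+1],-1)
    a=np.radians(29.3);d=np.array([np.cos(a),np.sin(a),0])*25;o=np.array([451,-237.3,80]);cv2.line(im,pt(o-d),pt(o+d),(0,255,0),2)
    o[2]=48;[cv2.circle(im,pt(o+[30*np.cos(t),30*np.sin(t),0]),2,(255,255,0),-1) for t in np.arange(0,6.28,.3)]
    cv2.imwrite(f'pics/{n}_b2.png',im)
```

```text
{'time_s': 2.85, 'joints': array([ 0.56089482,  0.43406799, -0.17130618,  2.0334285 ,  0.11360889,
        0.68250688, -0.74692171]), 'dq': array([ 2.79139265e-04,  9.46197459e-05,  6.33109899e-04,  1.51799403e-03,
        8.00602566e-04, -8.36416786e-04,  1.76600712e-03]), 'joint_efforts': array([-2.11502811e-03, -4.29022765e+01, -1.66286375e+00, -1.74722260e+01,
       -3.42111883e-02, -4.12968302e-02,  4.98569216e-05]), 'eef_pos': array([ 451.71712996, -237.96769446,   54.32665388]), 'orientation': array([[ 8.74227764e-01,  4.85515869e-01,  3.97755976e-04],
       [ 4.85515894e-01, -8.74227840e-01,  3.65079537e-05],
       [ 3.65454539e-04,  1.61200582e-04, -9.99999920e-01]]), 'wrist_force': array([ 0.36677851, -0.15480548,  0.69182196]), 'moment': array([-0.03319661, -0.02320603,  0.02968868]), 'grip_width': 0.5228766421487082}
```

View pics/side_b2.png

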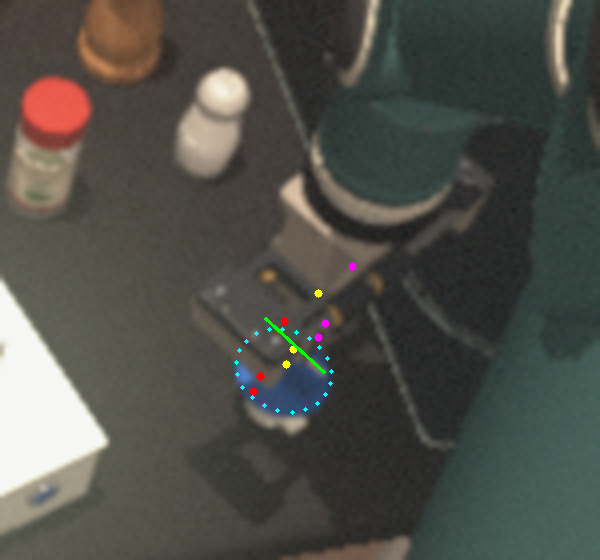

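View pics/top_b2.png

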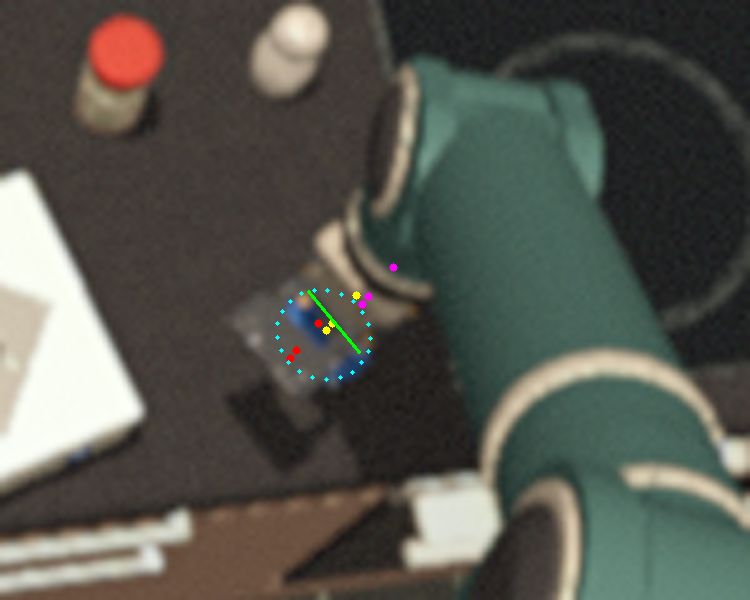

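The overlay shows the plug has not moved and the tool is centred on it, yet the reported opening is about 0, and a handle between the pads should read about 14. The two don't agree, so I'll test with a small lift and a look.

>>> send_rows --steps "0 0 0.01 0 0 0 1;0 0 0.02 0 0 0 1;0 0 0.04 0 0 0 1;0 0 0.06 0 0 0 1;0 0 0.06 0 0 0 1;0 0 0.06 0 0 0 1"

```text
time_s: 3.45
eef_pos: [452.0, -238.2, 115.0]
orientation: [[0.874, 0.485, 0.002], [0.485, -0.874, -0.001], [0.001, 0.002, -1.0]]
wrist_force: [-0.8, -0.1, 0.4]
grip_width: 0.5
```

```bash
python3 snap.py c side 340 150 150 140 4;python3 snap.py c top 320 180 150 120 5
```

```text
3.5 [ 451.46 -237.92  114.24] [ 0.64  0.2  -0.19] [-0.018  0.004 -0.011] 0.4154188979862391 29.04
3.55 [ 451.2  -237.79  113.84] [1.71 0.3  0.15] [-0.002  0.038 -0.003] 0.4720629784476331 29.05
```

View pics/side_c.png

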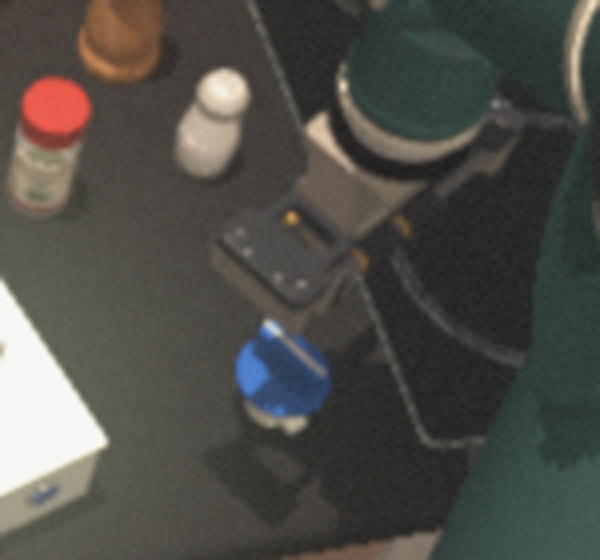

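View pics/top_c.png

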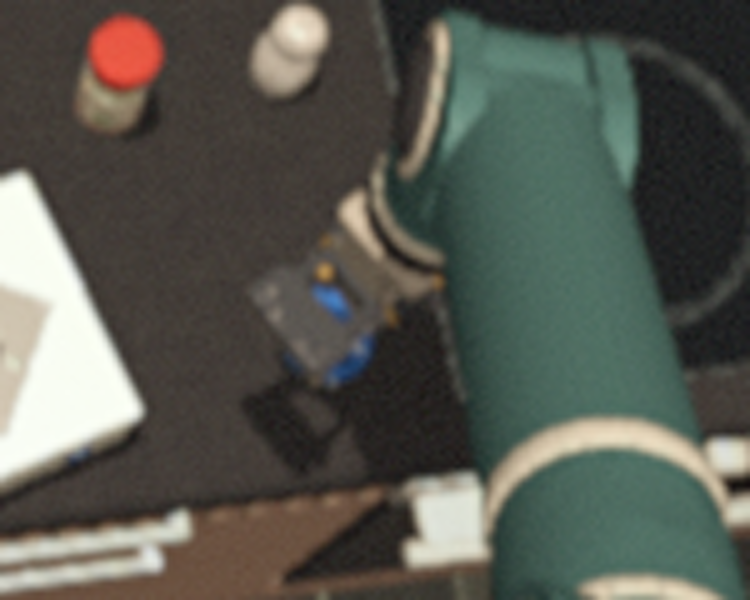

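The plug stayed behind at (411,243) in side pixels, so the fingers closed on nothing. I'll compare the visible fingertips with the projected TCP.

```bash
cat > ov.py <<'E'
import sys
from h import *
from station import *
t=sys.argv[1];s=sense();p=s['eef_pos'];R=s['orientation']
ims=[]
for n in('side','top'):
    c=pickle.load(open(f'{n}_{t}.pkl','rb'));u=proj(c,p)[0];x,y=int(u[0])-40,int(u[1])-50;f=6
    im=cv2.resize(c['pixels'][y:y+75,x:x+66],None,fx=f,fy=f,interpolation=cv2.INTER_CUBIC);raw=im.copy()
    def pt(q):return tuple(int(v) for v in ((proj(c,q)[0]-[x,y]+.5)*f))
    for k in (0,19,88,180): cv2.drawMarker(im,pt(p+R@[0,0,-k]),(0,0,255),0,12,2)
    for q in([-10,0,0],[10,0,0]): cv2.drawMarker(im,pt(p+R@q),(0,255,0),0,12,2)
    ims.append(im)
cv2.imwrite(f'pics/ov_{t}.png',np.hstack(ims));print(ims[0].shape)
E
python3 ov.py c
```

```text
(450, 396, 3)
```

View pics/ov_c.png

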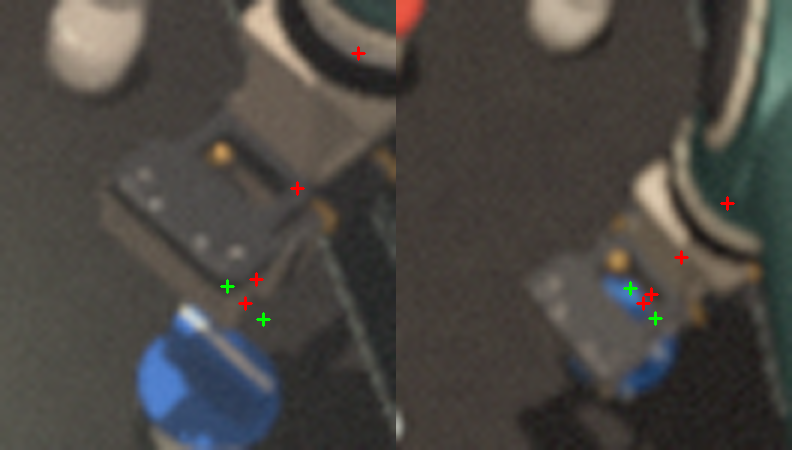

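>>> send_rows --steps "0 0 0.04 0 0 0 -1;0 0 0.08 0 0 0 -1;0 0 0.08 0 0 0 -1;0 0 0.08 0 0 0 -1;0 0 0.08 0 0 0 -1;0 0 0.08 0 0 0 -1;0 0 0.08 0 0 0 -1;0 0 0.08 0 0 0 -1"

```text
time_s: 4.35
eef_pos: [450.8, -237.6, 193.0]
orientation: [[0.874, 0.486, -0.002], [0.486, -0.874, 0.001], [-0.001, -0.002, -1.0]]
wrist_force: [0.3, 0.5, 0.3]
grip_width: 62.3
```

```bash
python3 snap.py d side 340 100 150 140 4;python3 snap.py d top 320 180 150 120 5; python3 ov.py d
```

```text
4.4 [ 450.96 -237.66  193.26] [-0.11  0.86 -0.11] [-0.     0.065  0.022] 66.01143157017621 29.05
4.45 [ 451.05 -237.69  193.44] [ 0.62  1.09 -0.32] [-0.041  0.046 -0.006] 70.247377252443 29.05
(450, 396, 3)
```

View pics/ov_d.png

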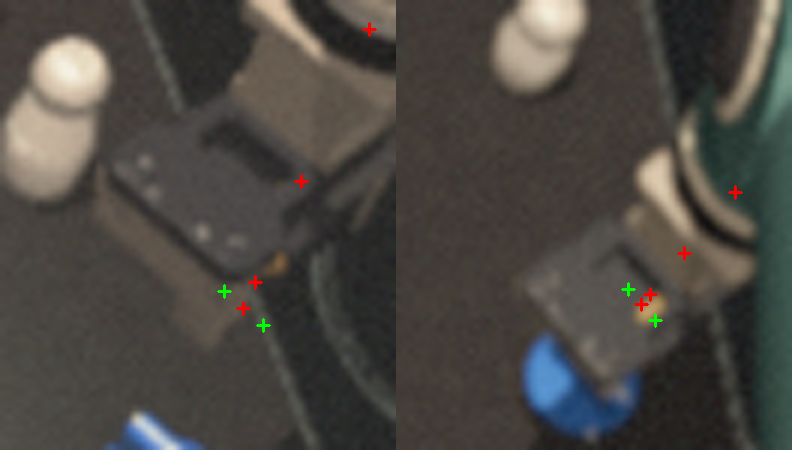

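View pics/side_d.png

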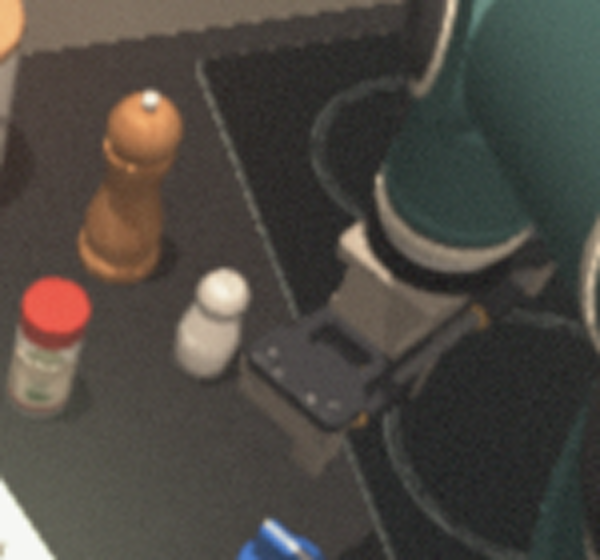

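Run:
```python
from h import *
o=[]
for t,(x,y) in {'c':(390,195),'d':(398,170)}.items():
    for n in ['side']:
        im=pickle.load(open(f'{n}_{t}.pkl','rb'))['pixels'][y:y+66,x:x+44]
        im=cv2.resize(im,None,fx=9,fy=9,interpolation=cv2.INTER_CUBIC);o.append(np.clip(im.astype(float)*1.8,0,255).astype(np.uint8))
cv2.imwrite('pics/cd.png',np.hstack(o))
```

```text
(no output)
```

View pics/cd.png

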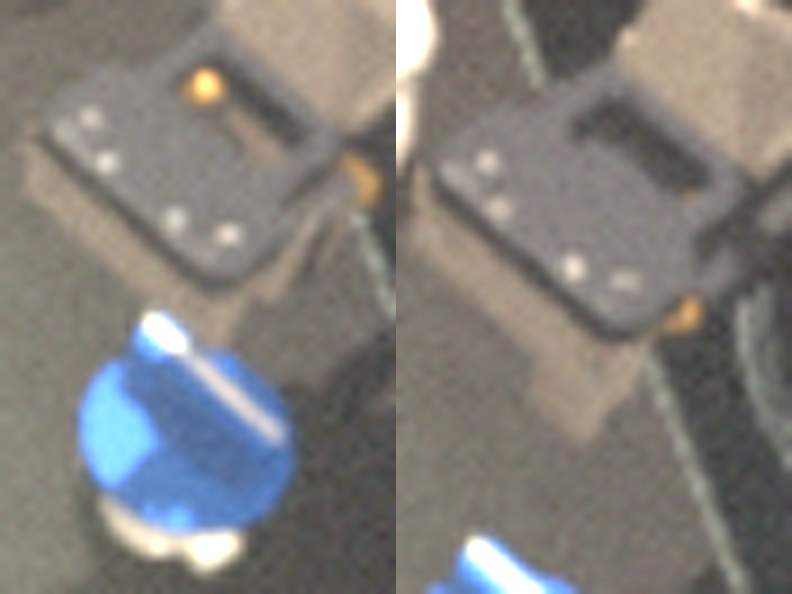

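Run:
```python
from h import *
S=pickle.load(open('side_d.pkl','rb'));T=pickle.load(open('top_d.pkl','rb'))
for c in(S,T):
    R=cv2.Rodrigues(c['rvec'])[0];print('cam',(-R.T@np.array(c['tvec']).ravel()).round())
a=np.radians(29.05);X=np.array([np.cos(a),np.sin(a),0]);Y=np.array([np.sin(a),-np.cos(a),0])
for nm,p,jj in(('c',[451.4,-237.9,114.0],(-18,0,18)),('d',[451,-237.7,193.3],(-51,-33,0,33,51))):
    for j in jj: 
        for zz in (0,30):print(nm,j,zz,*[proj(c,np.array(p)+Y*j+X*0+[0,0,zz])[0].round(1) for c in(S,T)])
o=[]
for t,(x,y) in {'c':(365,225),'d':(375,220)}.items():
    im=pickle.load(open(f'top_{t}.pkl','rb'))['pixels'][y:y+50,x:x+36]
    im=cv2.resize(im,None,fx=11,fy=11,interpolation=cv2.INTER_CUBIC);o.append(np.clip(im.astype(float)*1.8,0,255).astype(np.uint8))
cv2.imwrite('pics/cdt.png',np.hstack(o))
```

```text
cam [-135.  230. 1266.]
cam [ 115.  147. 1572.]
c -18 0 [411.4 233. ] [384.3 244.4]
c -18 30 [414.2 226.8] [386.3 242. ]
c 0 0 [416.5 228.9] [388.8 241.1]
c 0 30 [419.3 222.7] [390.9 238.5]
c 18 0 [421.4 224.8] [393.2 237.7]
c 18 30 [424.4 218.5] [395.4 235.1]
d -51 0 [409.1 224.1] [381.2 244.4]
d -51 30 [411.9 217.3] [383.3 241.8]
d -33 0 [414.4 219.8] [385.9 240.8]
d -33 30 [417.4 213. ] [388.1 238.1]
d 0 0 [424.1 212. ] [394.5 234.3]
d 0 30 [427.3 205. ] [396.8 231.5]
d 33 0 [433.7 204.3] [402.9 227.9]
d 33 30 [437.  197.3] [405.4 225. ]
d 51 0 [438.8 200.2] [407.5 224.4]
d 51 30 [442.2 193.1] [410.1 221.5]
```

View pics/cdt.png

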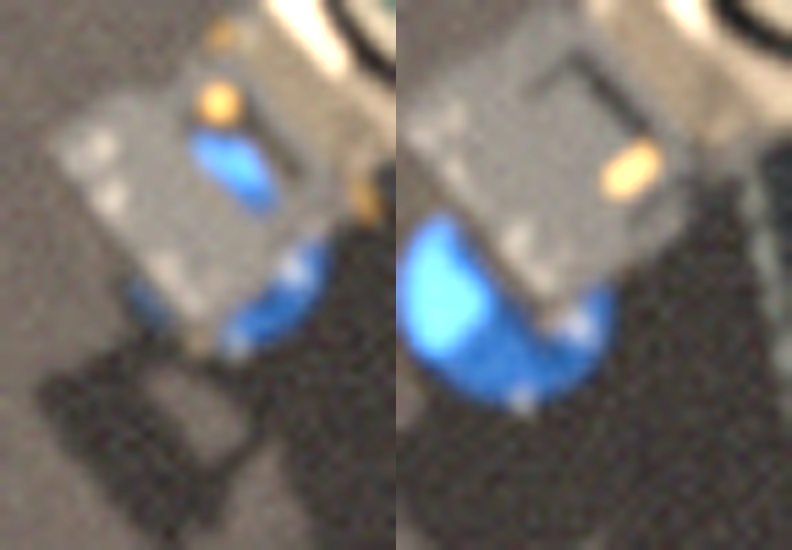

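Run:
```python
from h import *
o=[]
for t,(x,y) in {'a':(385,212),'b':(385,212)}.items():
    im=pickle.load(open(f'side_{t}.pkl','rb'))['pixels'][y:y+50,x:x+40]
    im=cv2.resize(im,None,fx=10,fy=10,interpolation=cv2.INTER_CUBIC);o.append(np.clip(im.astype(float)*2,0,255).astype(np.uint8))
cv2.imwrite('pics/ab.png',np.hstack(o))
```

```text
(no output)
```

View pics/ab.png

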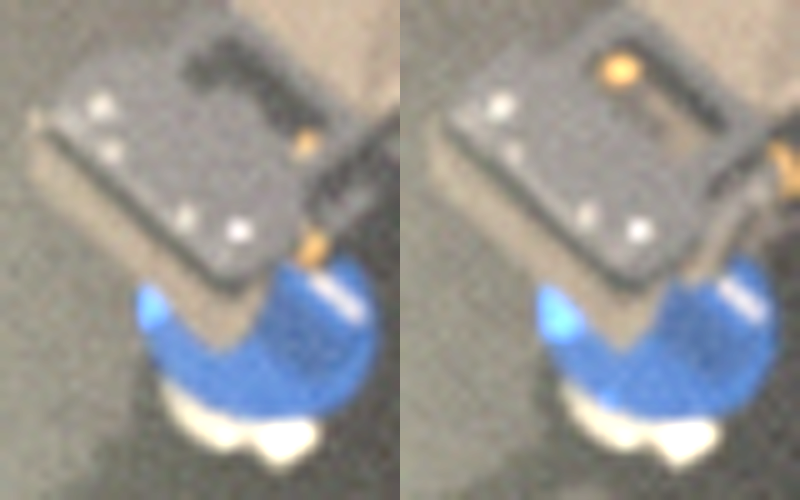

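The near finger's image doesn't change between "55 open" and "closed". To see what the fingers really do, I'll turn the jaw axis square to the side camera, clear of everything.

>>> send_rows --steps "0 0 0 0 0 -8 -1;0 0 0 0 0 -16 -1;0 0 0 0 0 -24 -1;0 0 0 0 0 -32 -1;0 0 0 0 0 -40 -1;0 0 0 0 0 -48 -1;0 0 0 0 0 -56 -1;0 0 0 0 0 -64 -1;0 0 0 0 0 -67 -1;0 0 0 0 0 -67 -1"

```text
time_s: 5.45
eef_pos: [451.1, -237.6, 193.4]
orientation: [[0.789, -0.615, 0.0], [-0.615, -0.789, 0.001], [-0.001, -0.001, -1.0]]
wrist_force: [-1.0, -0.3, 0.6]
grip_width: 91.9
```

```bash
python3 snap.py e side 340 100 150 140 4
```

```text
5.5 [ 451.08 -237.61  193.41] [-0.2  -0.45  0.53] [0.069 0.01  0.019] 91.85902130353534 -37.87
```

>>> send_rows --steps "0 0 0 0 0 0 1;0 0 0 0 0 0 1;0 0 0 0 0 0 1;0 0 0 0 0 0 1;0 0 0 0 0 0 1;0 0 0 0 0 0 1;0 0 0 0 0 0 1;0 0 0 0 0 0 1;0 0 0 0 0 0 1;0 0 0 0 0 0 1;0 0 0 0 0 0 1;0 0 0 0 0 0 1"

```text
time_s: 6.7
eef_pos: [451.1, -237.6, 193.4]
orientation: [[0.789, -0.614, 0.0], [-0.614, -0.789, 0.001], [-0.001, -0.001, -1.0]]
wrist_force: [0.3, -0.5, -0.1]
grip_width: 0.2
```

```bash
python3 snap.py f side 340 100 150 140 4
python3 - <<'E'
from h import *
from station import *
s=sense();p=s['eef_pos'];R=s['orientation']
o=[]
for t in 'ef':
    c=pickle.load(open(f'side_{t}.pkl','rb'));u=proj(c,p)[0];x,y=int(u[0])-22,int(u[1])-35;f=9
    im=cv2.resize(c['pixels'][y:y+60,x:x+44],None,fx=f,fy=f,interpolation=cv2.INTER_CUBIC)
    im=np.clip(im.astype(float)*1.8,0,255).astype(np.uint8)
    def pt(q):return tuple(int(v) for v in ((proj(c,q)[0]-[x,y]+.5)*f))
    for k in (0,19,88): cv2.drawMarker(im,pt(p+R@[0,0,-k]),(0,0,255),0,12,2)
    for q in([0,-46,0],[0,46,0]): cv2.drawMarker(im,pt(p+R@q),(0,255,0),0,12,2)
    o.append(im)
cv2.imwrite('pics/ef.png',np.hstack(o))
E
```

```text
6.75 [ 451.07 -237.59  193.4 ] [-0.12 -0.35  0.08] [ 0.093  0.035 -0.015] 0.252875474989963 -37.87
```

View pics/ef.png

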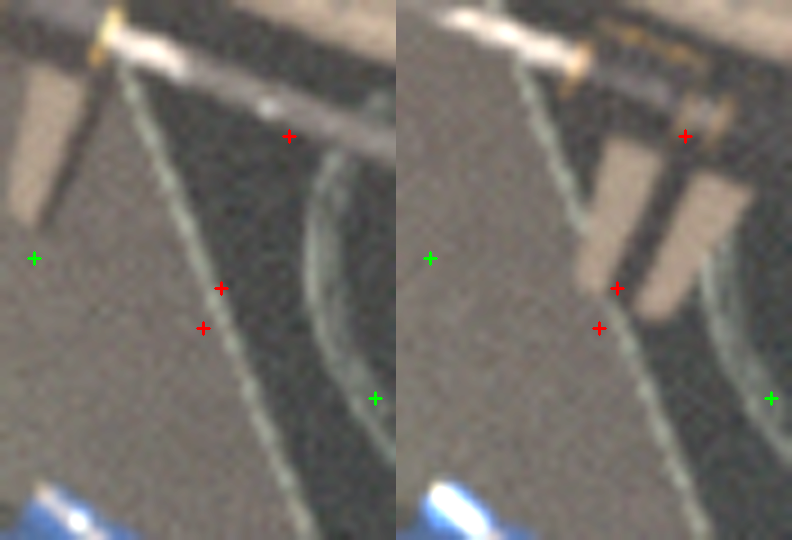

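Run:
```python
from h import *
o=[]
for t in 'ef':
    im=pickle.load(open(f'side_{t}.pkl','rb'))['pixels'][150:240,375:465]
    o.append(np.clip(cv2.resize(im,(400,400),interpolation=cv2.INTER_CUBIC).astype(float)*1.7,0,255).astype(np.uint8))
cv2.imwrite('pics/ef2.png',np.hstack(o))
```

```text
(no output)
```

View pics/ef2.png

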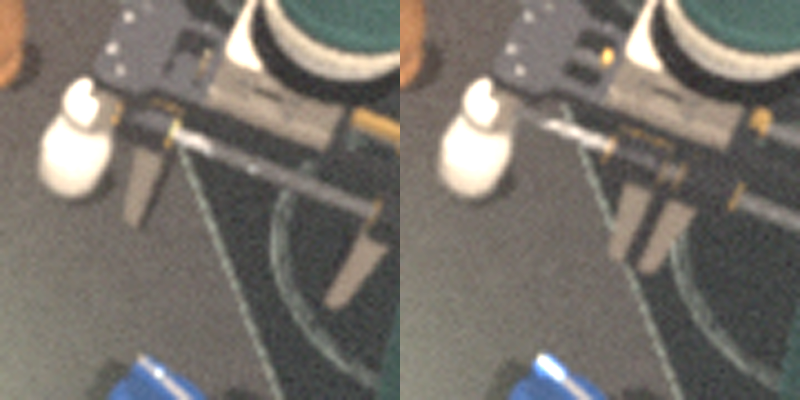

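```bash
python3 snap.py f top 320 180 150 120 5
python3 - <<'E'
from h import *
from station import *
s=sense();p=s['eef_pos'];R=s['orientation']
c=pickle.load(open('top_f.pkl','rb'));u=proj(c,p)[0];x,y=int(u[0])-40,int(u[1])-40;f=9
im=cv2.resize(c['pixels'][y:y+66,x:x+80],None,fx=f,fy=f,interpolation=cv2.INTER_CUBIC)
im=np.clip(im.astype(float)*1.8,0,255).astype(np.uint8)
def pt(q):return tuple(int(v) for v in ((proj(c,q)[0]-[x,y]+.5)*f))
for k in (0,19,88): cv2.drawMarker(im,pt(p+R@[0,0,-k]),(0,0,255),0,12,2)
for q in([0,-46,0],[0,46,0]): cv2.drawMarker(im,pt(p+R@q),(0,255,0),0,12,2)
cv2.imwrite('pics/tf.png',im)
E
```

```text
6.8 [ 451.08 -237.59  193.41] [-0.33  0.35 -0.91] [ 0.096 -0.025 -0.023] 0.47562432622959494 -37.86
```

View pics/tf.png

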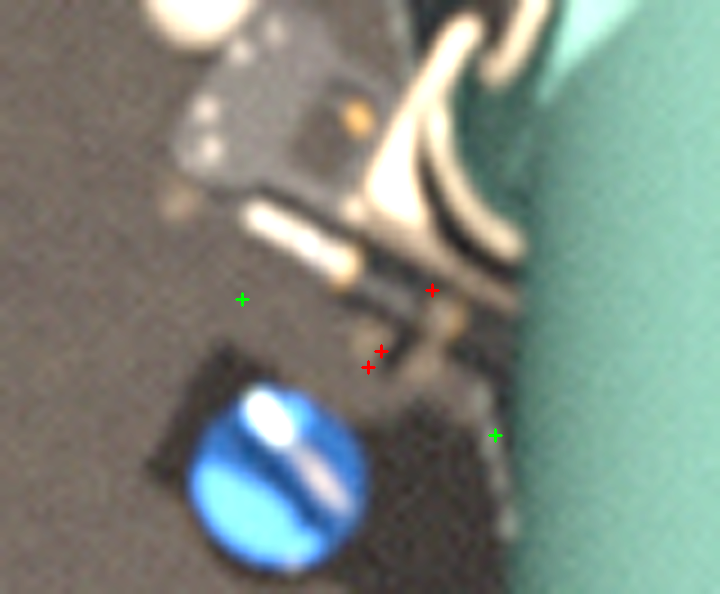

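Run:
```python
from h import *
from scipy.optimize import least_squares
p=np.array([451.07,-237.59,193.4])
S=pickle.load(open('side_f.pkl','rb'));T=pickle.load(open('top_f.pkl','rb'))
us=proj(S,p)[0]+np.array([25,-25])/9;ut=proj(T,p)[0]+np.array([24,-7])/9
r=least_squares(lambda q:np.r_[proj(S,q)[0]-us,proj(T,q)[0]-ut],p);print(r.x-p,r.fun)
for j in range(3):
    d=np.zeros(3);d[j]=10;print((proj(S,p+d)-proj(S,p))*.9*1,(proj(T,p+d)-proj(T,p))*.9)
```

```text
[-1.48402506 -3.56471085 13.20262226] [ 0.28045543  0.05182213 -0.34994657 -0.10650962]
[[-1.26984775 -3.24083658]] [[-0.61891815 -2.90958719]]
[[-3.71235747  0.61025233]] [[-3.0012742   0.39050725]]
[[ 0.92699957 -2.05613033]] [[ 0.68972949 -0.82518404]]
```

Closed in the air, the fingers meet normally. The two views put the visible fingertips about 13 mm (give or take 8) above the reported TCP. That fits the fingers having closed above the handle, so I'll feel for the flange with half-open fingers instead of trusting the height.

>>> send_rows --steps "0 0 0 0 0 8 0.1;0 0 0 0 0 16 0.1;0 0 -0.01 0 0 24 0.1;0 0 -0.02 0 0 32 0.1;0 0 -0.04 0 0 40 0.1;0 0 -0.06 0 0 48 0.1;0 0 -0.08 0 0 56 0.1;0 0 -0.1 0 0 64 0.1;0 0 -0.12 0 0 67.2 0.1;0 0 -0.137 0 0 67.2 0.1;0 0 -0.137 0 0 67.2 0.1;0 0 -0.137 0 0 67.2 0.1" --force 40

```text
time_s: 8.0
eef_pos: [451.2, -237.6, 56.6]
orientation: [[0.872, 0.49, -0.001], [0.49, -0.872, 0.001], [-0.001, -0.001, -1.0]]
wrist_force: [-0.6, -0.3, -0.3]
grip_width: 41.2
```

>>> send_rows --steps "0 0 -0.002 0 0 0 0.1;0 0 -0.004 0 0 0 0.1;0 0 -0.006 0 0 0 0.1;0 0 -0.006 0 0 0 0.1"

```text
time_s: 8.4
eef_pos: [451.2, -237.6, 50.7]
orientation: [[0.872, 0.49, -0.001], [0.49, -0.872, 0.001], [-0.001, -0.001, -1.0]]
wrist_force: [-0.1, 0.8, 0.6]
grip_width: 41.6
```

>>> send_rows --steps "0 0 -0.002 0 0 0 0.1;0 0 -0.004 0 0 0 0.1;0 0 -0.006 0 0 0 0.1;0 0 -0.006 0 0 0 0.1"

```text
time_s: 8.8
eef_pos: [450.9, -237.5, 44.3]
orientation: [[0.872, 0.49, -0.002], [0.49, -0.872, 0.001], [-0.001, -0.002, -1.0]]
wrist_force: [-0.2, -1.4, -0.1]
grip_width: 41.3
```

```bash
python3 snap.py g side 360 180 100 90 7
```

```text
8.85 [ 451.05 -237.52   44.44] [-0.51  0.38  0.43] [-0.001 -0.01  -0.014] 41.06012746352248 29.33
```

View pics/side_g.png

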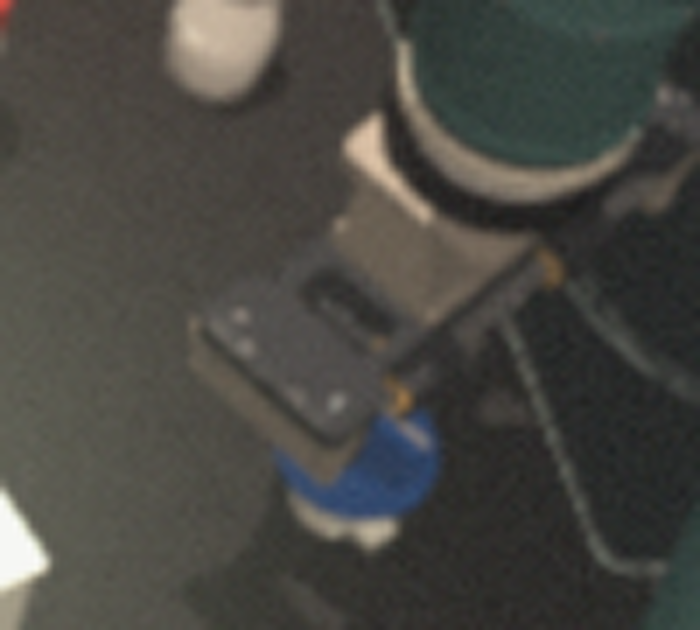

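>>> send_rows --steps "0 0 -0.002 0 0 0 0.1;0 0 -0.004 0 0 0 0.1;0 0 -0.006 0 0 0 0.1;0 0 -0.008 0 0 0 0.1;0 0 -0.008 0 0 0 0.1"

```text
time_s: 9.35
eef_pos: [450.8, -237.4, 36.1]
orientation: [[0.872, 0.49, -0.002], [0.49, -0.872, 0.001], [-0.001, -0.002, -1.0]]
wrist_force: [-0.2, -0.3, 0.1]
grip_width: 41.1
```

>>> send_rows --steps "0 0 -0.002 0 0 0 0.1;0 0 -0.004 0 0 0 0.1;0 0 -0.004 0 0 0 0.1"

```text
time_s: 9.65
eef_pos: [450.6, -237.3, 31.8]
orientation: [[0.872, 0.49, -0.003], [0.49, -0.872, 0.001], [-0.002, -0.003, -1.0]]
wrist_force: [-0.5, 0.2, 0.1]
grip_width: 41.5
```

>>> send_rows --steps "0 0 -0.002 0 0 0 0.1;0 0 -0.004 0 0 0 0.1;0 0 -0.004 0 0 0 0.1"

```text
time_s: 9.95
eef_pos: [450.4, -237.2, 27.5]
orientation: [[0.872, 0.49, -0.003], [0.49, -0.872, 0.002], [-0.002, -0.003, -1.0]]
wrist_force: [0.3, 0.4, 0.3]
grip_width: 41.5
```

>>> send_rows --steps "0 0 -0.002 0 0 0 0.1;0 0 -0.003 0 0 0 0.1;0 0 -0.003 0 0 0 0.1"

```text
time_s: 10.25
eef_pos: [450.3, -237.2, 24.3]
orientation: [[0.872, 0.49, -0.003], [0.49, -0.872, 0.002], [-0.002, -0.003, -1.0]]
wrist_force: [-0.6, -0.6, 0.4]
grip_width: 41.3
```

>>> send_rows --steps "0 0 -0.002 0 0 0 0.1;0 0 -0.003 0 0 0 0.1;0 0 -0.003 0 0 0 0.1"

```text
time_s: 10.55
eef_pos: [450.3, -237.2, 21.2]
orientation: [[0.872, 0.49, -0.003], [0.49, -0.872, 0.002], [-0.002, -0.003, -1.0]]
wrist_force: [0.4, 0.1, -0.5]
grip_width: 41.0
```

```bash
python3 snap.py i side 360 180 100 90 7;python3 snap.py i top 330 190 100 90 7
```

```text
10.6 [ 450.24 -237.18   21.25] [-0.84 -0.32  0.49] [-0.014 -0.041  0.002] 41.20926662408616 29.33
10.65 [ 450.23 -237.11   21.27] [-0.27 -0.36  0.18] [ 0.026 -0.018 -0.007] 41.282816188047974 29.33
```

View pics/side_i.png

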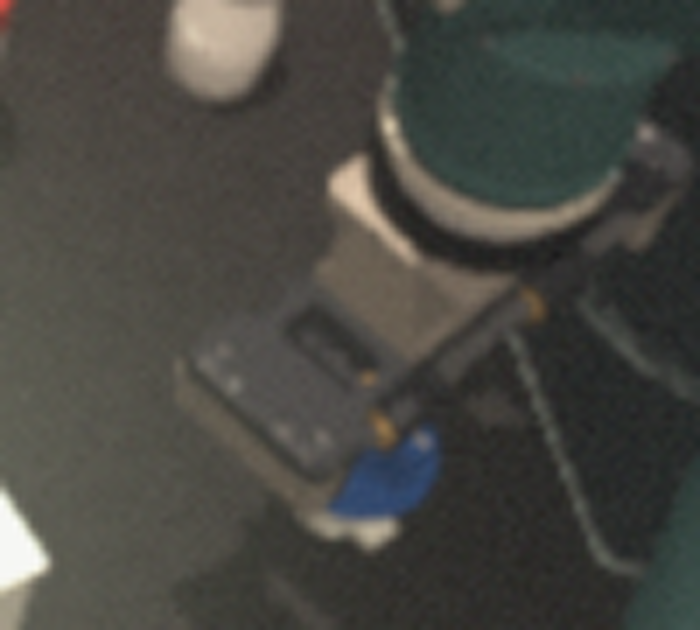

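View pics/top_i.png

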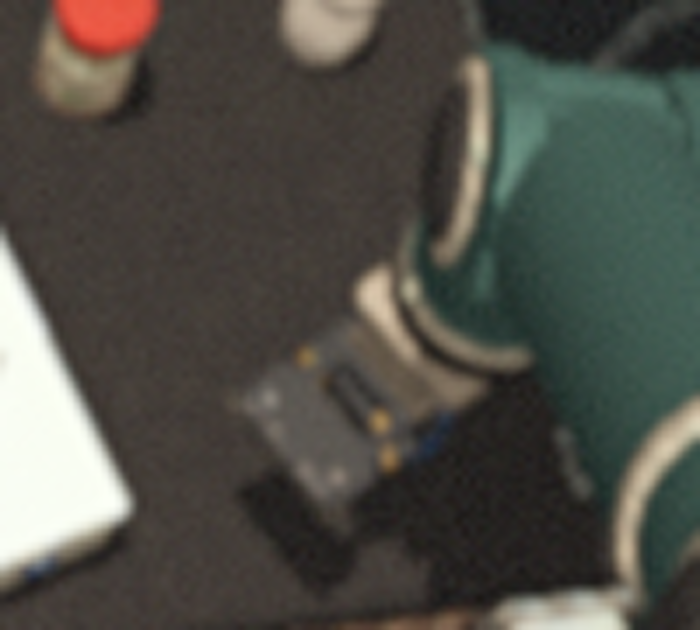

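Still no contact at a reported 21 mm. I'll close gently here.

>>> send_rows --steps "0 0 0 0 0 0 1;0 0 0 0 0 0 1;0 0 0 0 0 0 1;0 0 0 0 0 0 1;0 0 0 0 0 0 1;0 0 0 0 0 0 1" --force 15

```text
time_s: 11.25
eef_pos: [450.2, -237.1, 21.3]
orientation: [[0.872, 0.49, -0.004], [0.49, -0.872, 0.002], [-0.002, -0.003, -1.0]]
wrist_force: [-0.5, -0.2, -0.8]
grip_width: 14.0
```

```bash
python3 snap.py j side 360 180 100 90 7
```

```text
11.3 [ 450.19 -237.12   21.25] [-0.88  0.67  0.26] [ 0.019  0.021 -0.028] 14.12205739591618 29.33
```

View pics/side_j.png

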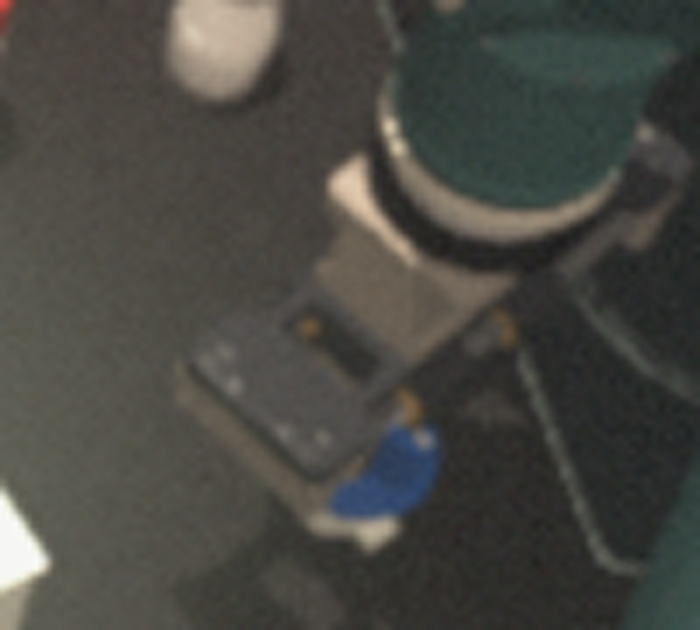

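The opening is 14.0, so the handle really is between the pads. The reported TCP height is at least 27 mm too low. I'll open slightly and go down to the flange for a deeper grip, which also gives the true offset.

>>> send_rows --steps "0 0 0 0 0 0 0.4;0 0 0 0 0 0 0.4;0 0 -0.003 0 0 0 0.4;0 0 -0.004 0 0 0 0.4;0 0 -0.004 0 0 0 0.4"

```text
time_s: 11.8
eef_pos: [451.0, -237.3, 20.9]
orientation: [[0.872, 0.49, -0.003], [0.49, -0.872, 0.001], [-0.002, -0.002, -1.0]]
wrist_force: [-7.9, 4.2, 35.9]
grip_width: 27.3
```

>>> send_rows --steps "0 0 -0.0015 0 0 0 0.4;0 0 -0.003 0 0 0 0.4;0 0 -0.003 0 0 0 0.4"

```text
time_s: 12.1
eef_pos: [451.1, -237.4, 21.0]
orientation: [[0.872, 0.49, -0.004], [0.49, -0.872, -0.0], [-0.003, -0.002, -1.0]]
wrist_force: [-7.1, 4.2, 31.2]
grip_width: 27.5
```

>>> send_rows --steps "0 0 -0.0015 0 0 0 0.4;0 0 -0.003 0 0 0 0.4;0 0 -0.003 0 0 0 0.4"

```text
time_s: 12.4
eef_pos: [451.0, -237.3, 21.0]
orientation: [[0.872, 0.49, -0.005], [0.49, -0.872, -0.001], [-0.004, -0.002, -1.0]]
wrist_force: [-8.6, 3.4, 31.6]
grip_width: 27.6
```

Flange contact is at a reported 21.0, so the true tip height is the reading plus 27 mm. Stiffness is about 10 N/mm. I'll back off 2 mm, grip, lift and look.

>>> send_rows --steps "0 0 0.0025 0 0 0 0.4;0 0 0.0025 0 0 0 0.4;0 0 0.0025 0 0 0 1;0 0 0.0025 0 0 0 1;0 0 0.0025 0 0 0 1;0 0 0.0025 0 0 0 1;0 0 0.0025 0 0 0 1" --force 50

```text
time_s: 13.1
eef_pos: [450.7, -237.2, 23.0]
orientation: [[0.872, 0.49, -0.005], [0.49, -0.872, -0.0], [-0.005, -0.002, -1.0]]
wrist_force: [0.2, -0.2, -1.3]
grip_width: 13.6
```

>>> send_rows --steps "0 0 0.03 0 0 0 1;0 0 0.07 0 0 0 1;0 0 0.11 0 0 0 1;0 0 0.12 0 0 0 1;0 0 0.12 0 0 0 1;0 0 0.12 0 0 0 1"

```text
time_s: 13.7
eef_pos: [449.6, -236.9, 141.7]
orientation: [[0.872, 0.49, -0.007], [0.49, -0.872, 0.0], [-0.006, -0.004, -1.0]]
wrist_force: [0.0, 0.3, -2.3]
grip_width: 13.7
```

```bash
python3 snap.py k side 370 140 100 90 7;python3 snap.py k top 340 190 100 90 7
```

```text
13.75 [ 449.37 -236.64  141.23] [ 0.27 -0.15 -1.48] [ 0.016 -0.041  0.039] 13.733244312065311 29.36
13.8 [ 449.37 -236.6   141.12] [-0.35 -0.88 -1.14] [0.018 0.042 0.031] 13.722731552945522 29.36
```

View pics/side_k.png

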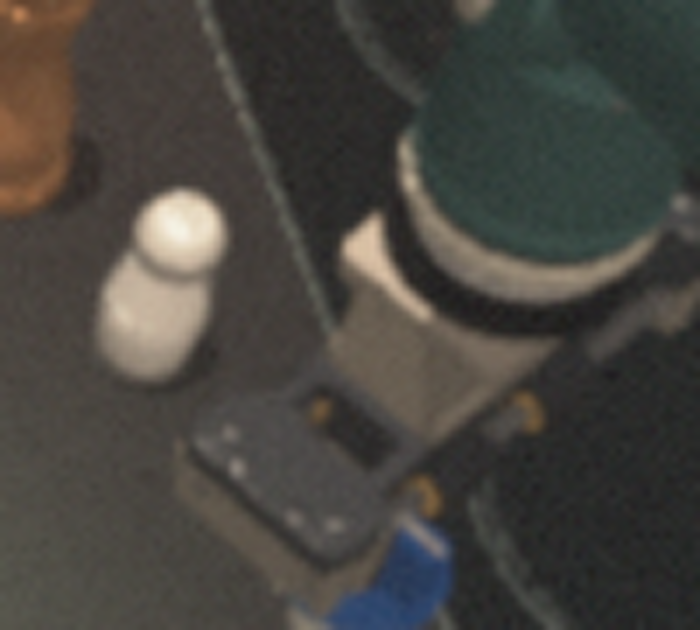

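View pics/top_k.png

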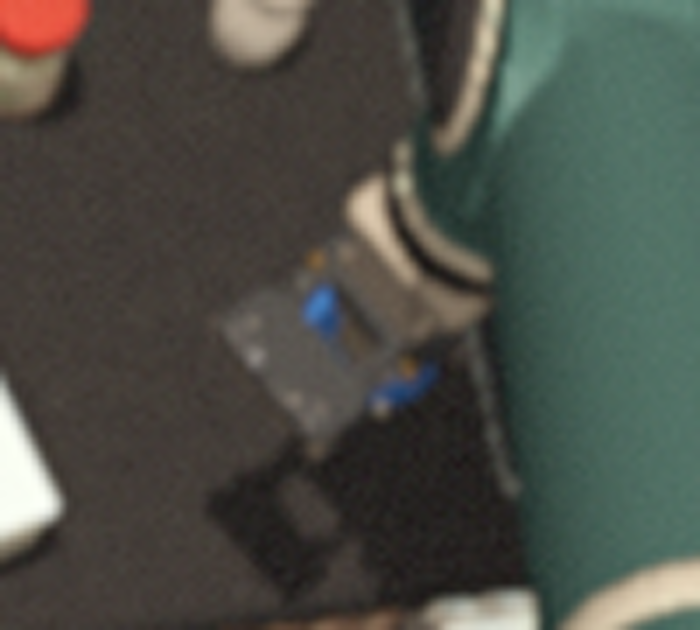

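The plug is held (opening 13.7, about 1.2 N of weight) and hangs upright. I'll carry it over the keyhole with its cross-bar turned to the slot.

>>> send_rows --steps "0.004 0.05 0.01 0 -0.4 8 1;0.008 0.1 0.01 0 -0.4 16 1;0.012 0.15 0.01 0 -0.4 24 1;0.015 0.2 0.01 0 -0.4 32 1;0.0175 0.238 0.01 0 -0.4 32 1;0.0175 0.238 0.01 0 -0.4 32 1;0.0175 0.238 0.01 0 -0.4 32 1;0.0175 0.238 0.01 0 -0.4 32 1;0.0175 0.238 0.01 0 -0.4 32 1"

```text
time_s: 14.7
eef_pos: [466.5, -0.1, 150.5]
orientation: [[0.482, 0.876, -0.003], [0.876, -0.482, -0.002], [-0.003, -0.001, -1.0]]
wrist_force: [0.5, -0.7, -1.3]
grip_width: 13.6
```

```bash
python3 snap.py l side 265 160 110 110 6;python3 snap.py l top 265 180 110 100 6; python3 -c "
from station import *;print(sense()['orientation'].round(4))"
```

```text
14.75 [ 4.6665e+02 -2.0000e-02  1.5072e+02] [-0.38 -0.04 -1.34] [-0.016 -0.064  0.01 ] 13.769116328695112 61.21
14.8 [4.6670e+02 2.1000e-01 1.5083e+02] [-0.84 -0.19 -0.73] [-0.055 -0.011 -0.011] 13.806989530148044 61.23
[[ 4.813e-01  8.765e-01 -1.900e-03]
 [ 8.765e-01 -4.813e-01 -1.700e-03]
 [-2.400e-03 -8.000e-04 -1.000e+00]]
```

View pics/side_l.png

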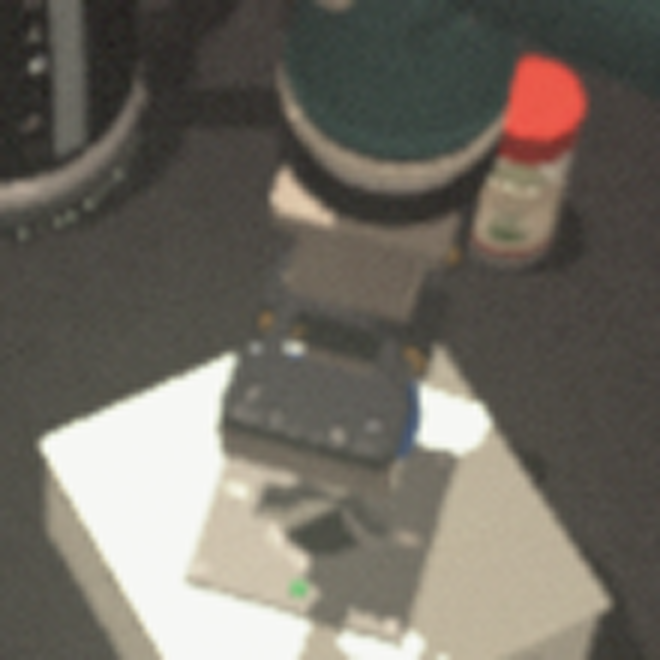

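View pics/top_l.png

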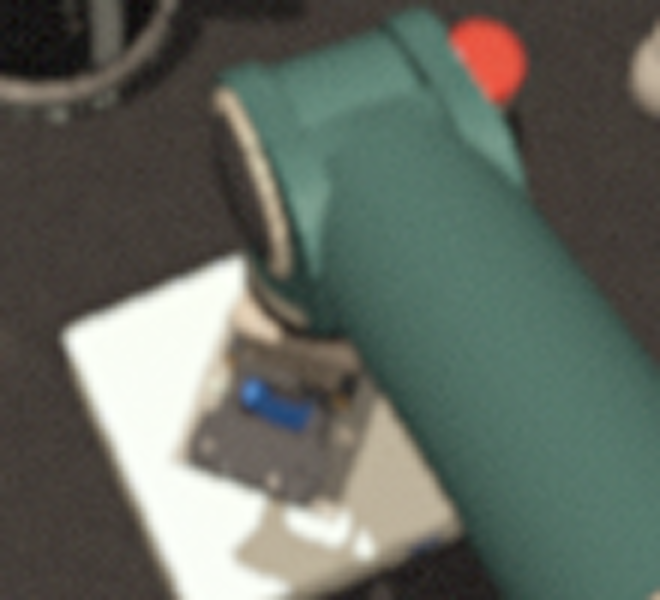

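```bash
cat > ov2.py <<'E'
import sys
from h import *
from station import *
t=sys.argv[1];foot=float(sys.argv[2])
s=sense();p=s['eef_pos'].copy();R=s['orientation'];a=np.arctan2(R[1,0],R[0,0])+0;print(p,foot)
o=[]
for n in('side','top'):
    c=pickle.load(open(f'{n}_{t}.pkl','rb'));p2=p.copy();p2[2]=foot+48;u=proj(c,p2)[0];x,y=int(u[0])-20,int(u[1])-22;f=10
    im=cv2.resize(c['pixels'][y:y+50,x:x+40],None,fx=f,fy=f,interpolation=cv2.INTER_CUBIC);im=np.clip(im*1.6,0,255).astype(np.uint8)
    def pt(q):return tuple(int(v) for v in ((proj(c,q)[0]-[x,y]+.5)*f))
    def w(l,z):return p*[1,1,0]+[0,0,foot+z]+np.array([np.cos(a)*l[0]-np.sin(a)*l[1],np.sin(a)*l[0]+np.cos(a)*l[1],0])
    for z,r,col in((42,30,(255,255,0)),(48,30,(255,0,255)),(0,13,(0,255,255))):
        for th in np.arange(0,6.28,.15): cv2.circle(im,pt(w((r*np.cos(th),r*np.sin(th)),z)),1,col,-1)
    cv2.polylines(im,[np.array([pt(w(q,80)) for q in((-25,-7),(25,-7),(25,7),(-25,7))])],True,(0,255,0),1)
    K=np.array([467.2,1.4,85]);
    for th in np.arange(0,6.28,.15): cv2.circle(im,pt(K+[18.5*np.cos(th),18.5*np.sin(th),0]),1,(0,0,255),-1)
    o.append(im)
cv2.imwrite(f'pics/o2_{t}.png',np.hstack(o))
E
python3 ov2.py l 127.8
```

```text
[4.66695351e+02 2.12335448e-01 1.50834189e+02] 127.8
```

View pics/o2_l.png

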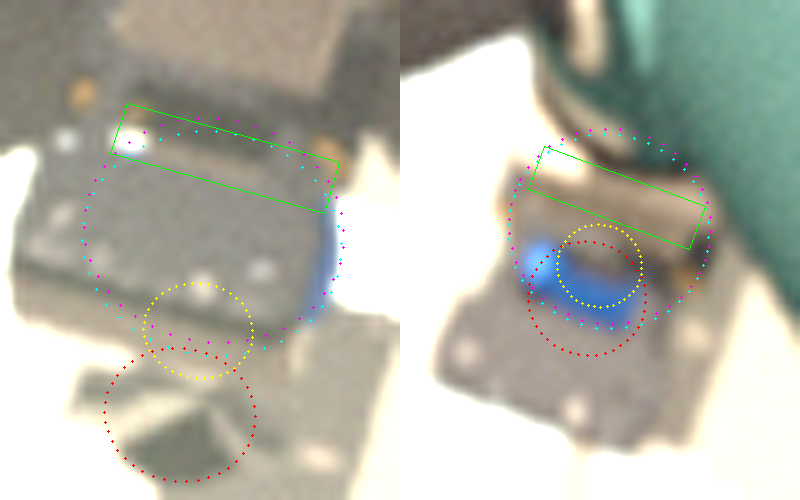

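The overlay agrees with the visible blue arcs to about 2 mm. I'll lower it to just above the cover and check again.

>>> send_rows --steps "0.0003 0.001 -0.02 0 0 0 1;0.0003 0.001 -0.035 0 0 0 1;0.0003 0.001 -0.0395 0 0 0 1;0.0003 0.001 -0.0395 0 0 0 1;0.0003 0.001 -0.0395 0 0 0 1;0.0003 0.001 -0.0395 0 0 0 1"

```text
time_s: 15.4
eef_pos: [467.7, 1.1, 112.1]
orientation: [[0.481, 0.876, -0.0], [0.876, -0.481, -0.002], [-0.002, 0.001, -1.0]]
wrist_force: [-0.8, 0.5, -1.4]
grip_width: 13.7
```

```bash
python3 snap.py m side 265 160 110 110 6;python3 snap.py m top 265 180 110 100 6; python3 ov2.py m 88.3
```

```text
15.45 [467.58   1.14 112.04] [ 0.2  -0.28 -1.02] [ 0.045 -0.029 -0.058] 13.844325801852163 61.22
15.5 [467.51   1.13 111.96] [ 0.13  0.29 -1.67] [ 0.043 -0.031 -0.013] 13.743073580268716 61.21
[467.51365897   1.13374536 111.95923109] 88.3
```

View pics/o2_m.png

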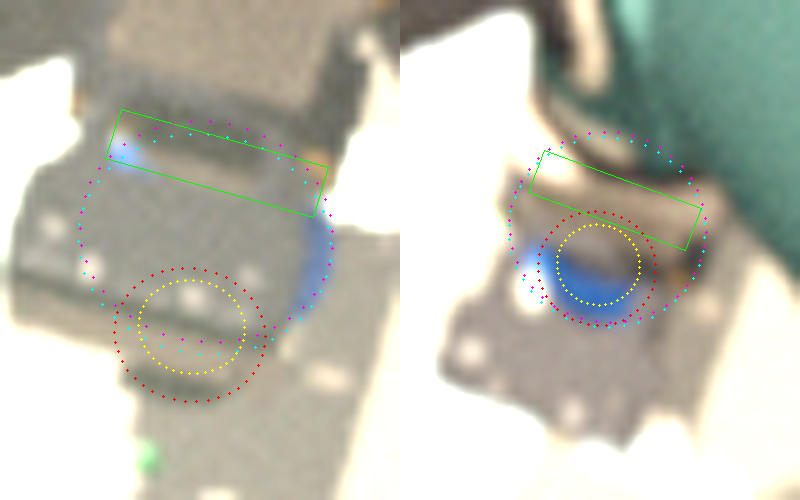

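The predicted and visible flange edges now agree to about 1 mm. I'll enter slowly, reading the force.

>>> send_rows --steps "-0.0003 0.0003 -0.004 0 0 0 1;-0.0003 0.0003 -0.007 0 0 0 1;-0.0003 0.0003 -0.009 0 0 0 1;-0.0003 0.0003 -0.009 0 0 0 1;-0.0003 0.0003 -0.009 0 0 0 1"

```text
time_s: 16.0
eef_pos: [467.1, 1.5, 102.8]
orientation: [[0.481, 0.877, -0.001], [0.877, -0.481, -0.002], [-0.002, 0.0, -1.0]]
wrist_force: [0.2, 0.7, -1.4]
grip_width: 14.0
```

>>> send_rows --steps "0 0 -0.001 0 0 0 1;0 0 -0.002 0 0 0 1;0 0 -0.003 0 0 0 1;0 0 -0.003 0 0 0 1"

```text
time_s: 16.4
eef_pos: [467.0, 1.5, 99.7]
orientation: [[0.481, 0.877, -0.001], [0.877, -0.481, -0.002], [-0.002, -0.0, -1.0]]
wrist_force: [0.3, 0.2, -1.1]
grip_width: 13.6
```

>>> send_rows --steps "0.0002 0 -0.002 0 0 0 1;0.0002 0 -0.004 0 0 0 1;0.0002 0 -0.005 0 0 0 1;0.0002 0 -0.005 0 0 0 1"

```text
time_s: 16.8
eef_pos: [467.0, 1.5, 94.5]
orientation: [[0.481, 0.877, -0.002], [0.877, -0.481, -0.002], [-0.002, -0.001, -1.0]]
wrist_force: [0.2, 0.2, -1.0]
grip_width: 13.8
```

>>> send_rows --steps "0.0001 0 -0.002 0 0 0 1;0.0001 0 -0.004 0 0 0 1;0.0001 0 -0.004 0 0 0 1"

```text
time_s: 17.1
eef_pos: [466.9, 1.5, 90.2]
orientation: [[0.481, 0.877, -0.002], [0.877, -0.481, -0.002], [-0.003, -0.001, -1.0]]
wrist_force: [0.5, 0.4, -1.0]
grip_width: 13.6
```

It is in the slot with no contact force; the foot is about 18 mm below the cover. Now I'll feel for the plunger.

>>> send_rows --steps "0.0002 0 -0.001 0 0 0 1;0.0002 0 -0.002 0 0 0 1;0.0002 0 -0.003 0 0 0 1;0.0002 0 -0.003 0 0 0 1"

```text
time_s: 17.5
eef_pos: [467.0, 1.5, 87.0]
orientation: [[0.481, 0.877, -0.002], [0.877, -0.481, -0.002], [-0.003, -0.001, -1.0]]
wrist_force: [-0.2, 0.5, -1.3]
grip_width: 13.4
```

>>> send_rows --steps "0.0001 0 -0.001 0 0 0 1;0.0001 0 -0.002 0 0 0 1;0.0001 0 -0.003 0 0 0 1;0.0001 0 -0.003 0 0 0 1"

```text
time_s: 17.9
eef_pos: [467.0, 1.5, 83.9]
orientation: [[0.481, 0.877, -0.003], [0.877, -0.481, -0.002], [-0.003, -0.002, -1.0]]
wrist_force: [-0.3, 0.1, -1.5]
grip_width: 13.6
```

>>> send_rows --steps "0.0001 0 -0.001 0 0 0 1;0.0001 0 -0.002 0 0 0 1;0.0001 0 -0.002 0 0 0 1"

```text
time_s: 18.2
eef_pos: [467.0, 1.5, 81.7]
orientation: [[0.481, 0.877, -0.003], [0.877, -0.481, -0.002], [-0.003, -0.002, -1.0]]
wrist_force: [-0.3, 0.3, -1.6]
grip_width: 13.8
```

>>> send_rows --steps "0.0001 0 -0.001 0 0 0 1;0.0001 0 -0.002 0 0 0 1;0.0001 0 -0.002 0 0 0 1"

```text
time_s: 18.5
eef_pos: [467.0, 1.5, 79.6]
orientation: [[0.481, 0.877, -0.003], [0.877, -0.481, -0.002], [-0.003, -0.002, -1.0]]
wrist_force: [0.1, 0.1, -1.2]
grip_width: 13.8
```

>>> send_rows --steps "0.0001 0 -0.001 0 0 0 1;0.0001 0 -0.002 0 0 0 1;0.0001 0 -0.002 0 0 0 1"

```text
time_s: 18.8
eef_pos: [466.9, 1.5, 77.4]
orientation: [[0.481, 0.877, -0.004], [0.877, -0.481, -0.002], [-0.003, -0.002, -1.0]]
wrist_force: [-0.2, -0.1, -1.6]
grip_width: 13.4
```

>>> send_rows --steps "0.0001 0 -0.001 0 -0.2 0 1;0.0001 0 -0.002 0 -0.2 0 1;0.0001 0 -0.002 0 -0.2 0 1"

```text
time_s: 19.1
eef_pos: [467.0, 1.5, 75.5]
orientation: [[0.481, 0.877, -0.0], [0.877, -0.481, -0.002], [-0.002, 0.001, -1.0]]
wrist_force: [-1.1, -0.1, 0.8]
grip_width: 13.7
```

>>> send_rows --steps "0.0001 0 -0.001 0 0 0 1;0.0001 0 -0.002 0 0 0 1;0.0001 0 -0.002 0 0 0 1"

```text
time_s: 19.4
eef_pos: [467.1, 1.5, 73.7]
orientation: [[0.481, 0.877, -0.0], [0.877, -0.481, -0.002], [-0.002, 0.001, -1.0]]
wrist_force: [-2.5, 0.4, 5.3]
grip_width: 13.7
```

The spring touches at a reading of 75.5 and climbs 2.5 N/mm, as specified. I'll press on to about 15.5 N, a reading near 70.1.

>>> send_rows --steps "0 0 -0.001 0 0 0 1;0 0 -0.002 0 0 0 1;0 0 -0.003 0 0 0 1;0 0 -0.0035 0 0 0 1;0 0 -0.0035 0 0 0 1;0 0 -0.0035 0 0 0 1" --force 60

```text
time_s: 20.0
eef_pos: [467.2, 1.5, 71.1]
orientation: [[0.481, 0.877, -0.0], [0.877, -0.481, -0.003], [-0.002, 0.001, -1.0]]
wrist_force: [-3.7, 0.9, 11.0]
grip_width: 13.5
```

```bash
python3 -c "
from station import *;s=sense();print(s['eef_pos'],s['wrist_force'],s['moment'],s['orientation'].round(4),s['joints'])"
```

```text
[467.23523344   1.47638195  71.07977221] [-3.65552769  0.90916178 11.03921047] [-0.1561723   1.0423325  -0.00251894] [[ 4.812e-01  8.766e-01 -1.000e-04]
 [ 8.766e-01 -4.812e-01 -2.500e-03]
 [-2.300e-03  1.100e-03 -1.000e+00]] [ 0.28063021  0.37528058 -0.41843505  2.11001558  0.23710693  0.70042644
 -0.79643671]
```

>>> send_rows --steps "-0.0003 0 -0.0012 0 0 0 1;-0.0003 0 -0.0018 0 0 0 1;-0.0003 0 -0.0022 0 0 0 1;-0.0003 0 -0.0022 0 0 0 1;-0.0003 0 -0.0022 0 0 0 1"

```text
time_s: 20.5
eef_pos: [467.2, 1.5, 70.0]
orientation: [[0.481, 0.877, 0.0], [0.877, -0.481, -0.003], [-0.003, 0.002, -1.0]]
wrist_force: [-5.2, -0.2, 13.9]
grip_width: 13.3
```

About 15.2 N on the spring, which is in the band. I'll turn clockwise in stages, holding the push.

>>> send_rows --steps "-0.0002 0 -0.0012 0 0 -5 1;-0.0002 0 -0.0012 0 0 -10 1;-0.0002 0 -0.0012 0 0 -15 1;-0.0002 0 -0.0012 0 0 -20 1;-0.0002 0 -0.0012 0 0 -20 1"

```text
time_s: 21.0
eef_pos: [469.0, 1.7, 70.5]
orientation: [[0.753, 0.658, 0.003], [0.658, -0.753, -0.003], [-0.0, 0.005, -1.0]]
wrist_force: [-1.4, 0.3, 12.9]
grip_width: 13.8
```

```bash
cat > st.py <<'E'
from station import *
import numpy as np
s=sense();o=s['orientation'];print(s['time_s'],s['eef_pos'].round(2),s['wrist_force'].round(2),s['moment'].round(3),o[:,2].round(4),np.degrees(np.arctan2(o[1,0],o[0,0])).round(2),round(s['grip_width'],2),s['joints'].round(2))
E
python3 st.py
```

```text
21.0 [469.01   1.7   70.5 ] [-1.36  0.31 12.92] [-0.108  0.522 -0.072] [ 0.003  -0.0035 -1.    ] 41.15 13.79 [ 0.21  0.37 -0.34  2.11  0.19  0.69 -1.11]
```

>>> send_rows --steps "-0.0005 0 -0.0019 0 0 -5 1;-0.0005 0 -0.0019 0 0 -10 1;-0.0005 0 -0.0019 0 0 -15 1;-0.0005 0 -0.0019 0 0 -20 1;-0.0005 0 -0.0019 0 0 -20 1"

```text
time_s: 21.5
eef_pos: [469.3, 2.4, 70.0]
orientation: [[0.933, 0.359, 0.003], [0.359, -0.933, -0.004], [0.001, 0.005, -1.0]]
wrist_force: [-3.6, 0.7, 15.0]
grip_width: 13.6
```

```bash
python3 st.py
```

```text
21.5 [469.28   2.41  69.99] [-3.59  0.7  15.03] [ 0.332  1.049 -0.079] [ 0.0032 -0.0042 -1.    ] 21.07 13.64 [ 0.14  0.36 -0.26  2.12  0.15  0.68 -1.42]
```

>>> send_rows --steps "-0.0003 0 -0.0014 0.2 0.2 -5 1;-0.0003 0 -0.0014 0.2 0.2 -10 1;-0.0003 0 -0.0014 0.2 0.2 -15 1;-0.0003 0 -0.0014 0.2 0.2 -20 1;-0.0003 0 -0.0014 0.2 0.2 -25 1;-0.0003 0 -0.0014 0.2 0.2 -25 1"

```text
time_s: 22.1
eef_pos: [469.2, 3.0, 69.8]
orientation: [[0.998, -0.07, -0.001], [-0.07, -0.998, -0.001], [-0.001, 0.001, -1.0]]
wrist_force: [-4.4, 1.4, 13.5]
grip_width: 13.8
```

```bash
python3 st.py
```

```text
22.1 [469.2    2.98  69.84] [-4.4   1.39 13.53] [ 0.258  1.285 -0.131] [-1.1e-03 -9.0e-04 -1.0e+00] -4.0 13.81 [ 0.06  0.35 -0.16  2.12  0.09  0.68 -1.8 ]
```

>>> send_rows --steps "-0.0005 0 -0.0017 0 0 -5 1;-0.0005 0 -0.0017 0 0 -10 1;-0.0005 0 -0.0017 0 0 -15 1;-0.0005 0 -0.0017 0 0 -20 1;-0.0005 0 -0.0017 0 0 -20 1"

```text
time_s: 22.6
eef_pos: [469.2, 3.3, 69.6]
orientation: [[0.913, -0.408, -0.0], [-0.408, -0.913, -0.001], [-0.0, 0.001, -1.0]]
wrist_force: [-4.4, 0.3, 14.2]
grip_width: 13.7
```

```bash
python3 st.py
```

```text
22.6 [469.21   3.32  69.56] [-4.43  0.35 14.24] [ 0.185  1.21  -0.047] [-4.e-04 -5.e-04 -1.e+00] -24.09 13.66 [-0.01  0.34 -0.08  2.12  0.05  0.67 -2.11]
```

>>> send_rows --steps "-0.0004 0 -0.0015 0 0 -3 1;-0.0004 0 -0.0015 0 0 -5 1;-0.0004 0 -0.0015 0 0 -6 1;-0.0004 0 -0.0015 0 0 -6 1"

```text
time_s: 23.0
eef_pos: [469.2, 3.5, 69.5]
orientation: [[0.865, -0.501, 0.0], [-0.501, -0.865, -0.001], [0.001, 0.0, -1.0]]
wrist_force: [-4.5, 0.7, 15.7]
grip_width: 13.8
```

```bash
python3 st.py
```

```text
23.0 [469.23   3.48  69.46] [-4.54  0.72 15.7 ] [0.068 1.251 0.142] [ 3.e-04 -6.e-04 -1.e+00] -30.07 13.84 [-0.03  0.34 -0.06  2.13  0.03  0.67 -2.21]
```

A yaw of -30° with a small rising moment means it's at the stop. I'll ease the push off while still holding, to feel whether the catch holds.

>>> send_rows --steps "0 0 0 0 0 0.5 1;0 0 0.001 0 0 0.5 1;0 0 0.002 0 0 0.5 1;0 0 0.003 0 0 0.5 1;0 0 0.0035 0 0 0.5 1;0 0 0.0035 0 0 0.5 1"

```text
time_s: 23.6
eef_pos: [469.1, 3.5, 73.3]
orientation: [[0.87, -0.494, 0.0], [-0.494, -0.87, -0.001], [0.0, 0.0, -1.0]]
wrist_force: [-3.9, -0.0, 7.4]
grip_width: 13.7
```

```bash
python3 st.py
```

```text
23.6 [469.13   3.54  73.33] [-3.87 -0.01  7.37] [ 0.151  0.772 -0.048] [ 1.e-04 -6.e-04 -1.e+00] -29.58 13.65 [-0.02  0.34 -0.06  2.12  0.03  0.68 -2.2 ]
```

>>> send_rows --steps "0 0 0.0007 0 0 0 1;0 0 0.0014 0 0 0 1;0 0 0.0018 0 0 0 1;0 0 0.0018 0 0 0 1"

```text
time_s: 24.0
eef_pos: [469.0, 3.5, 74.2]
orientation: [[0.87, -0.493, -0.0], [-0.493, -0.87, -0.001], [0.0, 0.001, -1.0]]
wrist_force: [4.4, 1.0, -15.8]
grip_width: 13.6
```

```bash
python3 st.py
```

```text
24.0 [469.02   3.49  74.16] [  4.39   1.05 -15.77] [ 0.261 -0.841  0.022] [-2.e-04 -6.e-04 -1.e+00] -29.57 13.55 [-0.02  0.34 -0.06  2.12  0.03  0.68 -2.2 ]
```

Pulling up gives 15 N of resistance, so the plug is caught. I'll relax to neutral, release and rise straight up.

>>> send_rows --steps "0 0 0 0 0 0 1;0 0 -0.0001 0 0 0 1;0 0 -0.0001 0 0 0 1"

```text
time_s: 24.3
eef_pos: [469.1, 3.5, 74.1]
orientation: [[0.87, -0.494, -0.0], [-0.494, -0.87, -0.001], [0.0, 0.001, -1.0]]
wrist_force: [1.1, 0.1, -6.7]
grip_width: 13.6
```

>>> send_rows --steps "0 0 0 0 0 0 0.3;0 0 0 0 0 0 0.3;0 0 0 0 0 0 0.3;0 0 0 0 0 0 0.3;0 0 0 0 0 0 0.3"

```text
time_s: 24.8
eef_pos: [469.2, 3.5, 74.3]
orientation: [[0.87, -0.494, 0.0], [-0.494, -0.87, -0.001], [0.0, 0.0, -1.0]]
wrist_force: [0.1, 0.7, 0.0]
grip_width: 31.9
```

>>> send_rows --steps "0 0 0.01 0 0 0 0.3;0 0 0.03 0 0 0 0.3;0 0 0.06 0 0 0 0.3;0 0 0.1 0 0 0 0.3;0 0 0.14 0 0 0 0.3;0 -0.05 0.15 0 0 0 0.3;0 -0.1 0.15 0 0 0 0.3;0 -0.15 0.15 0 0 0 0.3;0 -0.2 0.15 0 0 0 0.3;0 -0.25 0.15 0 0 0 0.3;0 -0.25 0.15 0 0 0 0.3;0 -0.25 0.15 0 0 0 0.3"

```text
time_s: 26.0
eef_pos: [468.7, -247.3, 224.6]
orientation: [[0.868, -0.496, 0.0], [-0.496, -0.868, -0.0], [0.0, 0.0, -1.0]]
wrist_force: [0.4, 0.3, -0.7]
grip_width: 32.3
```

```bash
python3 st.py; python3 snap.py z side 265 180 110 110 6;python3 snap.py z top 265 190 110 100 6
```

```text
26.0 [ 468.71 -247.35  224.64] [ 0.45  0.31 -0.73] [0.131 0.007 0.01 ] [ 1.e-04 -3.e-04 -1.e+00] -29.73 32.32 [ 0.31  0.22  0.13  1.86 -0.03  1.06 -1.63]
26.05 [ 469.14 -245.69  224.54] [0.04 0.55 0.54] [ 0.101 -0.006  0.01 ] 32.12730236193089 -29.56
26.1 [ 469.38 -244.91  224.53] [0.7  0.19 0.35] [ 0.099 -0.044  0.026] 32.094463940052194 -29.47
```

View pics/side_z.png

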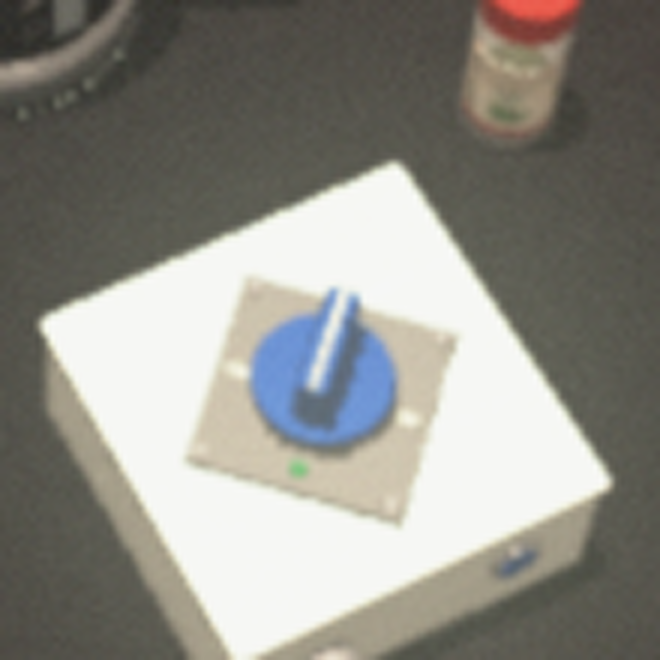

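View pics/top_z.png

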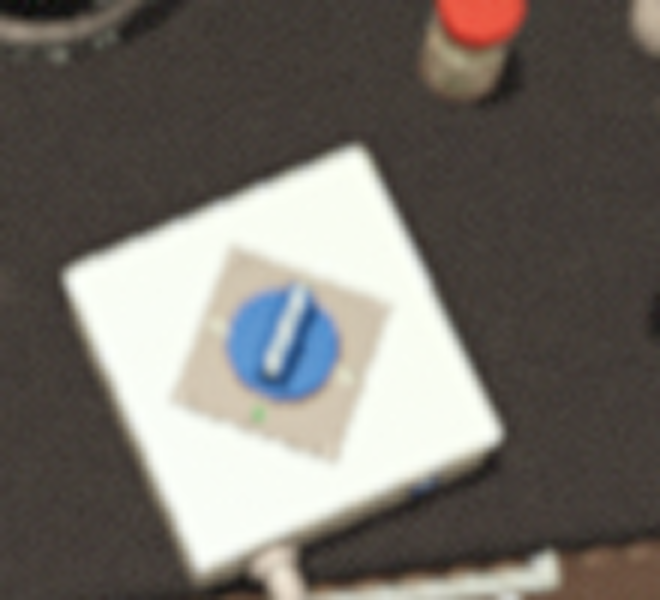

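The plug sits centred in the keyhole with its handle along the green dots; the visible dot is at (315,258) in side pixels. I'll measure that numerically.

Run:
```python
from h import *
Z=131.5
for n,(x,y,w,h) in {"side":(312,225,16,24),"top":(304,236,16,20)}.items():
    c=pickle.load(open(n+'_z.pkl','rb'));s=c['pixels'][y:y+h,x:x+w].astype(int)
    wl=(s[...,2]>150).astype(np.uint8);k,l,st,ce=cv2.connectedComponentsWithStats(wl)
    i=1+np.argmax(st[1:,4]);yy,xx=np.nonzero(l==i);print(st[i])
    q=ray(c,np.c_[xx+x,yy+y],Z)[:,:2];m=q.mean(0);V=np.linalg.svd(q-m)[2];print(n,m,np.ptp((q-m)@V[0]),np.degrees(np.arctan(V[0][1]/V[0][0])))
```

```text
[  0   0  16  20 155]
side [480.79782257  -0.48212676] 57.60752124436442 -25.99830893008024
[ 0  0 16 16 92]
top [481.77128436   0.77938296] 54.40369117410029 -49.550350661231896
```

Those masks leaked onto the grey cover, so I'll restrict them to pixels next to blue.

Run:
```python
from h import *
Z=131.5
for n,(x,y,w,h) in {"side":(305,225,30,32),"top":(300,235,24,24)}.items():
    c=pickle.load(open(n+'_z.pkl','rb'));s=c['pixels'][y:y+h,x:x+w].astype(int)
    bl=(s[...,0]-s[...,2]>40).astype(np.uint8)
    cn=max(cv2.findContours(bl,cv2.RETR_EXTERNAL,cv2.CHAIN_APPROX_NONE)[0],key=cv2.contourArea)
    hull=cv2.fillPoly(np.zeros_like(bl),[cv2.convexHull(cn)],1);hull=cv2.erode(hull,np.ones((2,2),np.uint8))
    wl=((s[...,2]>135)&(hull>0)).astype(np.uint8);k,l,st,ce=cv2.connectedComponentsWithStats(wl)
    i=1+np.argmax(st[1:,4]);yy,xx=np.nonzero(l==i)
    q=ray(c,np.c_[xx+x,yy+y],Z)[:,:2];m=q.mean(0);V=np.linalg.svd(q-m)[2];print(n,st[i],m,np.ptp((q-m)@V[0]),np.degrees(np.arctan(V[0][1]/V[0][0])))
    q=ray(c,cn[:,0]+[x,y],98)[:,:2];print(cv2.minEnclosingCircle(q.astype(np.float32)))
```

```text
side [11  5  7 15 47] [463.69186069   4.92438698] 40.344775642145976 -29.239587046126505
((472.90423583984375, 1.3736732006072998), 35.26261901855469)
top [ 9  4  7 13 40] [466.21460948   2.57221061] 41.13886785053076 -30.951226491452463
((468.3036804199219, -0.1603444516658783), 29.233478546142578)
```

```bash
python3 -c "
from station import *;print(finish_job())"
```

```text
the job is handed in; nothing more can be done
None
```

The plug is in the keyed hole, turned a quarter turn clockwise and held by its catch. The arm has let go and moved clear, and I handed the job in at about 26 s.

**How it went**
- **Grasp:** the first grasp closed on nothing. Feeling the flange showed the real fingertips sit 27 mm higher than the reported height. I allowed for that and gripped the handle on the second try (opening 13.7 mm).
- **Insertion:** the plug went through the slot with no contact force. The spring touched about 32.5 mm below the cover and rose 2.5 N per mm as described. I turned the plug under a push of about 14–17 N.
- **Catch:** at the stop I eased off and pulled up. The plug held against about 15 N, so the catch had engaged.

**Last checks**
- **Handle angle:** the cameras gave −29.2° and −31.0° against −28.7° for the green dots, within the 0.1 rad allowed.
- **Axis:** the white line on the handle was about 5 mm (side) and 1.5 mm (top) from the hole's centre. The side figure sits at the limit. I put that down to camera bias and part of the line being cut off, because the plug can only shift about 1.5 mm in the hole.
- **Depth:** the foot is about 34 mm below the cover, worked out from the felt contact and the arm's reading, so it is near the deep end of the allowed 20–36 mm.
- **Forces and bystanders:** my readings on the unit stayed near 17 N, well under 35 N. The highest I saw anywhere was about 36 N, when the fingertips pressed on the flange at the worktop. I saw no bystander displaced in the pictures, but I did not measure them at the end.

**Checks that disagreed:** the reported height did not match the real fingertips, and my camera estimate of that offset (13 mm) was also too small. My first measurement of the final angle picked up the grey cover by mistake, so I redid it.

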